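# Stand a stacking slip tray on its feet and stack it on the base tray

### The job

The empty stacking tray that stands on its side has to go on top of the other tray. First set it upright on its own four feet on the table and let go of it; then take it up again and lower it gently, not dropped, onto the base tray so that all four feet are fully home in the corner sockets, and let go. Do not shove the base tray out of its place, and leave the other things on the table (and the ink pad in the base tray) where they are.

Things in the scene. Friction and masses are not known exactly. Their poses are not given: they have to be found in the camera images.
- top_tray_centre (a point): Centre, half-way up, of the loose top tray: open grey steel stacking tray, 190 mm long (x), 140 wide (y), 76 high (z, its own up, out of its open side), about 0.55 kg. Square 25 mm posts at the corners. At the start it stands on a long side (its +y side), feet pointing level and roughly to the robot's right, open side to the left; the base tray may be on either side.
- top_tray_rail (a point): Middle of the top tray's long side rail that is uppermost at the start (then 128 mm above the table): plain round steel bar along the tray's x, 10 mm thick, 140 mm free between posts, 57.5 mm to -y and 30 mm above the tray's centre. Open round it: the nearest part is the tray floor and base rail, 38 mm below it in the tray's z. The opposite rail is alike.
- top_tray_grip (a point): Centre of the black hand grip on the lengthwise middle divider of the top tray: 90 mm long (x), 12 mm thick (y), 22 mm high, 24 mm above the tray's centre. Below it the divider is 5 mm thick; the tray floor is 37 mm below this point; 46 mm free to the rail on either side.
- top_tray_feet (a point): Middle of the four foot tips of the top tray, 38 mm below its centre. Feet: round steel, 15 mm thick, 16 mm long, last 1.5 mm chamfered, on the post axes at x = +-82.5, y = +-57.5 mm; above each is the post's square 25 mm shoulder. Standing on the table the tips are on the table.
- base_tray_centre (a point): Centre, half-way up, of the base tray (1 kg, not fixed): a floor pan 190 x 140 mm on four rubber blocks, a low divider, no side rails, and at each end (x) a fold-up end frame: two 25 mm posts with wire between, 76 mm high. x along its length, z up. With the top tray home, its post shoulders rest on these posts and its centre is 60 mm straight above; either way round.
- base_tray_sockets (a point): Middle of the base tray's four socket mouths when its end frames are upright: square holes 17 mm wide, 20 mm deep, in the post tops, 76 mm above the table, at x = +-82.5, y = +-57.5 mm from here. Each end frame pivots 26 mm above the table with play: it may lean up to 0.14 rad either way (mouths up to 7 mm off along x, each end apart), yields to 4 N, stays as left.
- ink_pad: Bystander: flat ink pad, 92 x 40 x 17 mm, lying in one lane of the base tray; origin at the middle of its underside.
- marker: Bystander: flat-sided white marker pen, 113 mm long, 21 mm wide, 18 mm high, lying between the two trays; origin at the middle of its underside.
- cup: Bystander: paper cup, 80 mm across, 100 mm high; origin at the middle of its underside.
- twine: Bystander: cone of twine, 84 mm across the foot, 140 mm high; origin at the middle of its underside.
- stapler: Bystander: stapler, 140 mm long, 36 mm wide, 58 mm high; origin at the middle of its underside.
- tape_dispenser: Bystander: desk tape dispenser, 150 x 58 x 88 mm; origin at the middle of its underside.
- date_stamp: Bystander: hand stamp with a round wooden knob, 65 x 42 x 94 mm; origin at the middle of its underside.

How it is judged (in metres and radians):
On the way:
1. the top tray stands upright on its four feet on the table, let go (angle between top_tray_centre's own z axis and vertical below 0.04 rad and linear speed of top_tray below 0.02 m/s and angular speed of top_tray below 0.1 rad/s and contact force between top_tray and the fingers below 0.05 N and height (world z) of top_tray_centre between 0.033 and 0.043 m), for 0.3 s.
At the end, for the whole second after the job is handed in: Top tray released, at rest on the base tray, all four feet home in the sockets: centres in line within 5 mm, 60 mm apart in height within 3 mm, upright (0.04 rad; base 0.03), lengths in line within 0.04 rad, either way round; base tray within 30 mm of its start (angle between top_tray_centre's own z axis and vertical below 0.04 rad and linear speed of each of top_tray, base_tray below 0.02 m/s and angular speed of top_tray below 0.1 rad/s and contact force between top_tray and the fingers below 0.05 N and z of top_tray_centre in the frame of base_tray_centre between 0.057 and 0.063 m and horizontal distance between top_tray_centre and base_tray_centre below 0.005 m and angle between the x axis of top_tray_centre and the x axis of base_tray_centre, either way round below 0.04 rad and angle between base_tray_centre's own z axis and vertical below 0.03 rad and distance of base_tray_centre from where it was at the start of the episode below 0.03 m); the robot touches nothing.
It fails at once if the base tray is shoved more than 30 mm from its place (distance of base_tray_centre from where it was at the start of the episode above 0.03 m).
It fails at once if the top tray is dropped or slammed on the base tray (more than 100 N between them) (contact force between top_tray and base_tray above 100 N).
It fails at once if a bystander is moved more than 30 mm (distance of any of ink_pad, marker, cup, twine, stapler, tape_dispenser, date_stamp from where it was at the start of the episode above 0.03 m).
It also fails if it takes over 72 s, if anything falls off the work surface, if the arm or the gripper's body presses on something with over 40 N, if the wrist force passes 120 N, or if a joint passes its speed limit or range.

### The arm

A 6-joint arm with a two-finger parallel gripper is mounted at the origin on the work surface. World frame = base frame: x ahead of the robot, y to its left, z up, the work surface at z = 0. Lengths are in mm, angles in rad, forces in N, time in s.
With the tool pointing down it reaches from about 275 to 1000 mm from the base axis. Payload 8.4 kg.
Tool frame: the origin (TCP) lies at the centre of the arm's flange, where the gripper is bolted on; the fingertips stand r.tip_extent ahead of it and the grasp point (between the pads) lies 155 mm ahead of it (r.tip_extent is the distance from the TCP to the fingertips, in mm); z points along the fingers, y is the direction in which the jaws open and shut (so a half turn about z gives the same grasp; the last joint's range is limited). The gripper opens to 85 mm and grips with 20 to 120 N. Pads are 22 mm wide; open, the fingers measure 114 mm over their backs; the gripper's body (76 mm by 85 mm) begins 54 mm behind the grasp point. The pads swing forward as they close: fully open they stand 13 mm farther back than shut.
Start: joints at [1.312, 0.353, 1.633, -0, 1.155, -0.002], TCP at [158.74, 604.509, 404.681] pointing down, gripper open.
Joint ranges: [-2.63, 2.63], [-0.92, 2.1], [0.06, 2.66], [-1.3, 4.44], [0, 2.69], [-3.02, 3.02]. Speed limits (rad/s): [2.22, 2.22, 2.79, 3.14, 3.14, 3.14].

### API

Orientations are given as [roll, pitch, yaw] about the fixed x, y, z axes, in that order (R = Rz(yaw) Ry(pitch) Rx(roll)).
In Python, from rig import sense, grab_frame, job, r gives the robot as it stands. The module is installed in compiled form; this text tells all that it offers.
- The arm moves only by the shell command python3 -m creep 'ROWS' [FORCE]. ROWS is JSON, a list of rows, each a list of 7 numbers: the turn, a rotation vector about the tool's x, y, z in rad, then the shift along the tool's x, y, z in mm, then the closure, from 0 (fully open) to 1 (shut). In form: [[wx, wy, wz, dx, dy, dz, fingers], ...]. A call has 1 to 10 rows; each row shifts and turns the pose as measured when the row begins, along the tool's axes as they then stand; what a row does not reach is not made up. A row lasts 1/12 s, in which the tool goes at most 41.7 mm and 7.16 degrees, less where a joint would pass 70% of its speed; a pose out of reach is approached as far as the arm can. A call with a gripper value outside its range is refused whole. The fingers move at their own pace and stop on an object; FORCE is the grip in N (left out, the last holds). Time passes only in rows, so rows that do not move let the fingers close. It gives the time, the measured TCP pose, the force and the opening at its end, in the units of the state.
- sense(): the state, without advancing time (a new reading comes with each control period).
- grab_frame(name): name is "scene" or "top" or "wrist"; returns a dict with "color" (400x640x3 uint8, red, green, blue), "mtx" (3x3 intrinsics, pixels), "distortion" ([k1, k2, p1, p2, k3] as OpenCV has them; the pictures are not rectified), "T" (4x4, takes a point from camera to world coordinates). Camera axes: x right, y down, z forward; pixel columns grow to the right and rows downward; lengths in mm; the calibration is good to about 2 mm. A picture is of the moment at which its call begins. There is no depth.
- job.sign_off(): hands the job in, once; it reports no verdict.
The state is a dict: "clock": time; "qpos": joint angles; "qvel": joint speeds; "joint_efforts": joint torques, N m; "eef_pos": TCP position; "tcp_rot": TCP orientation; "contact_force": force on the tool from outside, world axes, zero at the start; "wrist_torque": the same for the moment, N m; "opening": opening from 0.0 (shut) to 1.0 (fully open).
Only numpy, scipy, OpenCV 4.12 (cv2) and the standard library are available. Lean on these libraries where they do the work, as an engineer would, in place of code of your own. Each camera call takes 0.05 s, during which the arm holds its last target.

## Working session

There is one attempt and no reset: what is moved stays moved. The work goes in short steps, Python scripts to look and compute and a shell command to move; the robot and the scene stay as the last step left them, time stands still between calls to the robot, and variables do not carry over. Pictures are saved under pics/ and viewed, and the job is handed in when it is done.

```bash
mkdir -p pics
cat > h.py <<'E'
import numpy as np, cv2
from rig import sense, grab_frame, job, r
def snap(n,f):
    d=grab_frame(n); cv2.imwrite(f'pics/{f}.png',d['color'][:,:,::-1]); np.savez(f'pics/{f}.npz',**{k:np.array(d[k]) for k in('color','mtx','distortion','T')}); return d
def load(f): return dict(np.load(f'pics/{f}.npz'))
def ray(d,p):
    u=cv2.undistortPoints(np.array(p,float).reshape(-1,1,2),d['mtx'],d['distortion']).reshape(-1,2)
    v=np.c_[u,np.ones(len(u))]@d['T'][:3,:3].T
    return d['T'][:3,3],v
def onz(d,p,z):
    o,v=ray(d,p); return o+v*((z-o[2])/v[:,2])[:,None]
def proj(d,P):
    Ti=np.linalg.inv(d['T']); rv=cv2.Rodrigues(Ti[:3,:3])[0]
    return cv2.projectPoints(np.array(P,float).reshape(-1,1,3),rv,Ti[:3,3],d['mtx'],d['distortion'])[0].reshape(-1,2)
def tri(d1,p1,d2,p2):
    o1,a=ray(d1,p1);o2,b=ray(d2,p2);a=a[0]/np.linalg.norm(a[0]);b=b[0]/np.linalg.norm(b[0])
    s=np.linalg.lstsq(np.c_[a,-b],o2-o1,rcond=None)[0]
    return (o1+a*s[0]+o2+b*s[1])/2,np.linalg.norm(o1+a*s[0]-o2-b*s[1])
E
python3 - <<'E'
from h import *
np.set_printoptions(precision=3,suppress=True)
for n in('scene','top','wrist'):
    d=snap(n,n+'0'); print(n,d['T'],d['mtx'][0,0])
print(sense(),r.tip_extent)
E
```

```text
scene [[   0.847    0.418   -0.327  931.395]
 [   0.531   -0.676    0.512 -395.51 ]
 [  -0.007   -0.607   -0.794  920.88 ]
 [   0.       0.       0.       1.   ]] 361.7203207150497
top [[ -0.014  -0.99    0.138 493.454]
 [ -1.      0.01   -0.029 124.148]
 [  0.028  -0.138  -0.99  852.966]
 [  0.      0.      0.      1.   ]] 371.82689647276237
wrist [[  0.253   0.927   0.276  88.537]
 [  0.967  -0.242  -0.073 623.908]
 [ -0.001   0.285  -0.958 372.611]
 [  0.      0.      0.      1.   ]] 316.43176428492126
{'clock': 0.15, 'qpos': array([ 1.312,  0.354,  1.634, -0.   ,  1.155, -0.002]), 'qvel': array([-0.   , -0.001, -0.002,  0.   , -0.002, -0.002]), 'joint_efforts': array([  0.001, -60.564, -34.234,   0.   ,   0.006,   0.   ]), 'eef_pos': array([158.699, 604.345, 404.141]), 'tcp_rot': array([-3.141,  0.   ,  2.885]), 'contact_force': array([0.235, 1.026, 0.392]), 'wrist_torque': array([0.011, 0.018, 0.02 ]), 'opening': 0.994956434697859} 173.4
```

View pics/scene0.png

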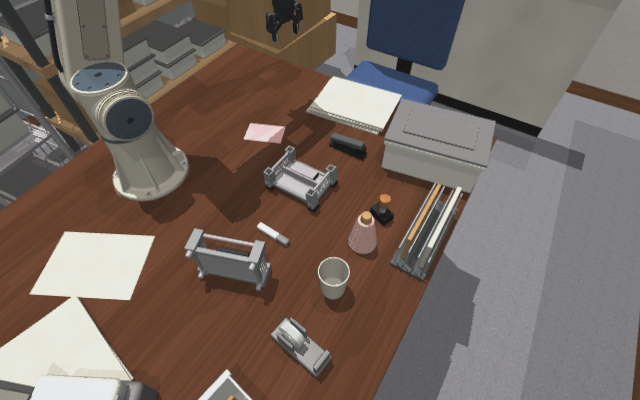

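View pics/top0.png

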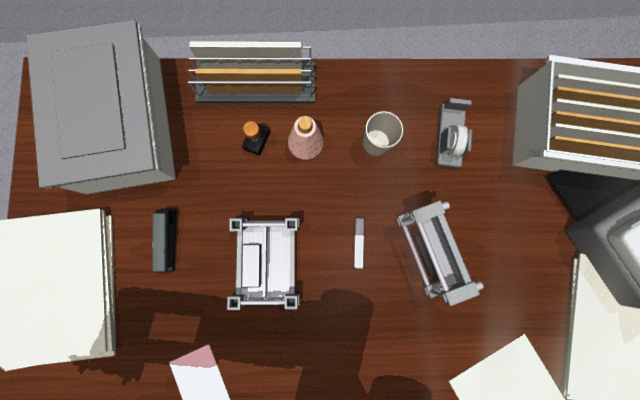

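View pics/wrist0.png

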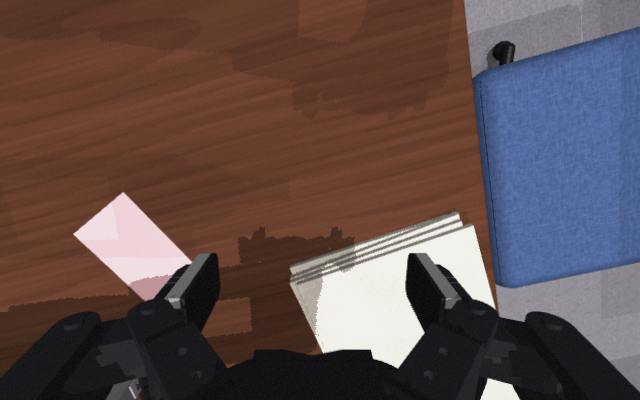

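Run:
```python
import cv2
a=cv2.imread('pics/top0.png')
b=cv2.resize(a[190:320,210:310],None,fx=5,fy=5,interpolation=cv2.INTER_CUBIC)[:600]
c=cv2.resize(a[190:310,385:495],None,fx=5,fy=5,interpolation=cv2.INTER_CUBIC)
cv2.imwrite('pics/z1.png',b);cv2.imwrite('pics/z2.png',c)
a=cv2.imread('pics/scene0.png')
cv2.imwrite('pics/z3.png',cv2.resize(a[140:300,180:345],None,fx=3.7,fy=3.7,interpolation=cv2.INTER_CUBIC))
```

```text
(no output)
```

View pics/z1.png

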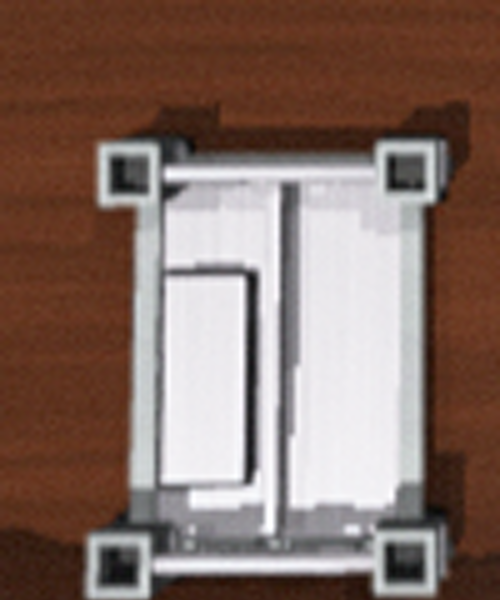

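View pics/z2.png

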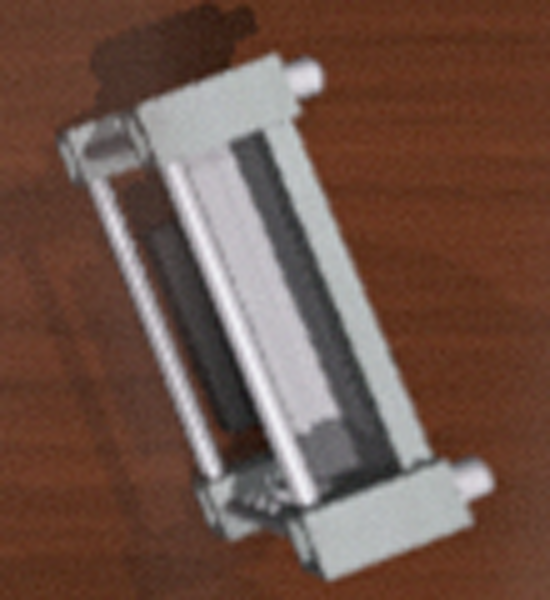

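View pics/z3.png

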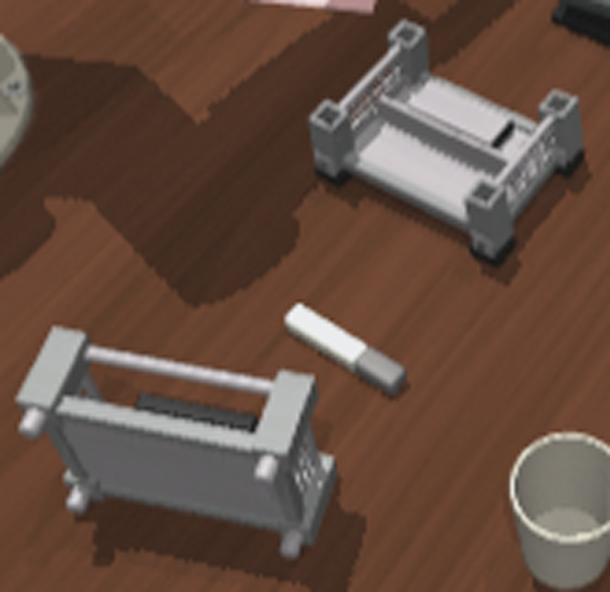

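Run:
```python
from h import *
np.set_printoptions(precision=1,suppress=True)
d=load('top0')
f=lambda P,o:(np.array(P)+.5)/5-.5+np.array(o)
S=onz(d,f([(129,173),(407,171),(121,567),(406,562)],(210,190)),76);print(S, S.mean(0))
print(np.linalg.norm(S[0]-S[1]),np.linalg.norm(S[2]-S[3]),np.linalg.norm(S[0]-S[2]),np.linalg.norm(S[1]-S[3]))
R=onz(d,f([(180,165),(308,500)],(385,190)),128);print('rail',R,R.mean(0),np.linalg.norm(R[0]-R[1]))
dr=R[0]-R[1];print(np.degrees(np.arctan2(dr[1],dr[0])))
P=onz(d,f([(140,105),(275,55),(325,578),(470,520)],(385,190)),140);print('tops',P)
m=onz(d,[(359,219),(359,267)],18);print('marker',m)
m=onz(d,[(383,133),(455,130),(305,140)],100);print('cup,tape',m)
s=load('scene0')
g=lambda P:(np.array(P)+.5)/3.7-.5+np.array((180,140))
S2=onz(s,g([(408,33),(328,115),(562,104),(487,194)]),76);print('scene sockets',S2,S2.mean(0))
R2=onz(s,g([(88,353),(274,385)]),128);print('scene rail',R2)
```

```text
[[546.1 278.6  76. ]
 [545.6 163.5  76. ]
 [387.5 278.8  76. ]
 [387.4 164.3  76. ]] [466.6 221.3  76. ]
115.10510748188092 114.54623014881318 158.5658414174566 158.17045616463759
rail [[ 541.5  -93.1  128. ]
 [ 412.6 -135.8  128. ]] [ 477.  -114.5  128. ] 135.7305549384473
18.312299321540667
tops [[ 564.1  -75.1  140. ]
 [ 583.1 -129.   140. ]
 [ 385.4 -136.1  140. ]
 [ 405.7 -192.5  140. ]]
marker [[558.5  13.3  18. ]
 [452.   16.3  18. ]]
cup,tape [[ 732.7  -31.5  100. ]
 [ 738.3 -184.7  100. ]
 [ 718.4  132.6  100. ]]
scene sockets [[387.1 278.6  76. ]
 [385.6 162.2  76. ]
 [548.  277.3  76. ]
 [546.9 161.1  76. ]] [466.9 219.8  76. ]
scene rail [[ 410.9 -138.7  128. ]
 [ 537.3  -90.3  128. ]]
```

```bash
cat >> h.py <<'E'
from scipy.spatial.transform import Rotation as Ro
np.set_printoptions(precision=4,suppress=True)
def cur():
    s=sense(); return s['eef_pos'],Ro.from_euler('xyz',s['tcp_rot'])
def need(p,R,n):
    """constant row repeated n times (screw)"""
    from scipy.linalg import logm,expm
    p0,R0=cur(); T=np.eye(4);T0=np.eye(4);T0[:3,:3]=R0.as_matrix();T0[:3,3]=p0;T[:3,:3]=R.as_matrix();T[:3,3]=p
    X=expm(np.real(logm(np.linalg.inv(T0)@T))/n)
    print('row x',n,Ro.from_matrix(X[:3,:3]).as_rotvec().round(4),X[:3,3].round(2))
    print('tot turn',(R0.inv()*R).as_rotvec().round(4),'tot shift',R0.inv().apply(np.array(p)-p0).round(1))
def Rt(yaw,tilt,sgn=1):
    """tool x=(cos yaw,sin yaw,0); z down tilted by tilt towards f=right of x"""
    x=np.array([np.cos(yaw),np.sin(yaw),0]);f=np.array([x[1],-x[0],0])
    z=f*np.sin(tilt)-np.array([0,0,np.cos(tilt)])
    return Ro.from_matrix(np.c_[x,np.cross(z,x),z])
def st():
    s=sense();print(s['clock'],s['eef_pos'].round(1),s['tcp_rot'].round(3),'F',np.array(s['contact_force']).round(1),'q',np.array(s['qpos']).round(2),'op',round(float(s['opening']),3))
E
python3 -m creep '[[0,0,0,-24.7,-29.6,4.7,0.45],[0,0,0,-24.7,-29.6,4.7,0.45],[0,0,0,-24.7,-29.6,4.7,0.45],[0,0,0,-24.7,-29.6,4.7,0.45],[0,0,0,-24.7,-29.6,4.7,0.45],[0,0,0,-24.7,-29.6,4.7,0.45],[0,0,0,-24.7,-29.6,4.7,0.45],[0,0,0,-24.7,-29.6,4.7,0.45],[0,0,0,-24.7,-29.6,4.7,0.45],[0,0,0,-24.7,-29.6,4.7,0.45]]' 120
python3 - <<'E'
from h import *
st(); need([422,45,330],Rt(.332,.785),20)
E
```

```text
clock: 0.98
eef_pos: [324.4, 247.0, 353.2]
tcp_rot: [3.138, -0.0, 2.895]
contact_force: [1.8, 0.9, 0.5]
opening: 0.551
0.9833 [324.4 247.  353.2] [ 3.138 -0.     2.895] F [1.8 0.9 0.5] q [ 0.65  0.07  2.13  0.    0.94 -0.68] op 0.551
row x 20 [-0.0147 -0.0498  0.1196] [-13.03   3.38   5.4 ]
tot turn [-0.2943 -0.9954  2.3928] tot shift [-143.9 -172.2   22.6]
```

```bash
python3 -m creep '[[0,0,0,-24,-28.7,3.8,0.45],[0,0,0,-24,-28.7,3.8,0.45],[0,0,0,-24,-28.7,3.8,0.45],[0,0,0,-24,-28.7,3.8,0.45],[0,0,0,-24,-28.7,3.8,0.45],[0,0,0,-24,-28.7,3.8,0.45],[-0.0134,-0.0452,0.1088,0,0,0,0.45],[-0.0134,-0.0452,0.1088,0,0,0,0.45],[-0.0134,-0.0452,0.1088,0,0,0,0.45],[-0.0134,-0.0452,0.1088,0,0,0,0.45]]'
python3 -m creep '[[-0.0134,-0.0452,0.1088,0,0,0,0.45],[-0.0134,-0.0452,0.1088,0,0,0,0.45],[-0.0134,-0.0452,0.1088,0,0,0,0.45],[-0.0134,-0.0452,0.1088,0,0,0,0.45],[-0.0134,-0.0452,0.1088,0,0,0,0.45],[-0.0134,-0.0452,0.1088,0,0,0,0.45],[-0.0134,-0.0452,0.1088,0,0,0,0.45],[-0.0134,-0.0452,0.1088,0,0,0,0.45],[-0.0134,-0.0452,0.1088,0,0,0,0.45],[-0.0134,-0.0452,0.1088,0,0,0,0.45]]'
python3 - <<'E'
from h import *
st(); need([422,45,310],Rt(.332,.785),10)
E
```

```text
clock: 1.82
eef_pos: [427.2, 24.7, 328.3]
tcp_rot: [3.042, 0.167, 2.434]
contact_force: [0.1, 0.0, -0.2]
opening: 0.554
clock: 2.65
eef_pos: [425.6, 23.2, 327.8]
tcp_rot: [2.64, 0.276, 1.329]
contact_force: [-0.2, 0.5, -0.7]
opening: 0.55
2.65 [425.6  23.2 327.8] [2.64  0.276 1.329] F [-0.2  0.5 -0.7] q [ 0.22  0.1   2.25 -0.85  0.6   1.07] op 0.55
row x 10 [-0.0121 -0.0393  0.0944] [ 1.81 -2.34  0.1 ]
tot turn [-0.1207 -0.3925  0.944 ] tot shift [ 24.4 -13.3   6. ]
```

```bash
python3 -m creep '[[-0.0121,-0.0393,0.0944,1.8,-2.3,0.1,0.45],[-0.0121,-0.0393,0.0944,1.8,-2.3,0.1,0.45],[-0.0121,-0.0393,0.0944,1.8,-2.3,0.1,0.45],[-0.0121,-0.0393,0.0944,1.8,-2.3,0.1,0.45],[-0.0121,-0.0393,0.0944,1.8,-2.3,0.1,0.45],[-0.0121,-0.0393,0.0944,1.8,-2.3,0.1,0.45],[-0.0121,-0.0393,0.0944,1.8,-2.3,0.1,0.45],[-0.0121,-0.0393,0.0944,1.8,-2.3,0.1,0.45],[-0.0121,-0.0393,0.0944,1.8,-2.3,0.1,0.45],[-0.0121,-0.0393,0.0944,1.8,-2.3,0.1,0.45]]'
python3 - <<'E'
from h import *
st(); need([422,45,310],Rt(.332,.785),4)
snap('wrist','w1')
E
```

```text
clock: 3.48
eef_pos: [421.4, 45.8, 309.7]
tcp_rot: [2.348, -0.026, 0.285]
contact_force: [0.4, 1.0, -0.1]
opening: 0.546
3.4833 [421.4  45.8 309.7] [ 2.348 -0.026  0.285] F [ 0.4  1.  -0.1] q [ 0.39  0.25  2.19 -0.96  1.05  2.34] op 0.546
row x 4 [ 0.0024  0.0038 -0.0128] [0.07 0.21 0.12]
tot turn [ 0.0096  0.0152 -0.0511] tot shift [0.3 0.8 0.5]
```

View pics/w1.png

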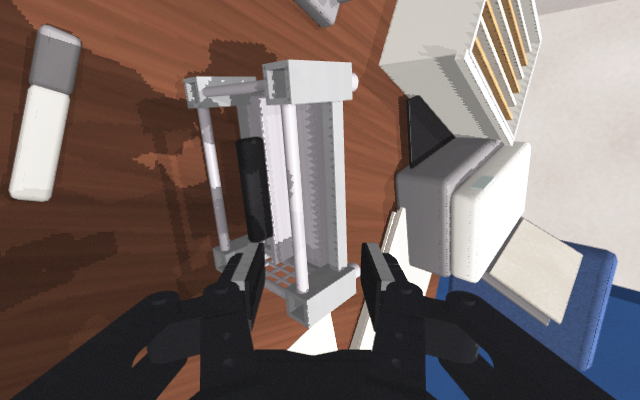

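Run:
```python
from h import *
d=load('w1')
R=onz(d,[(290,102),(301,290)],127.5);print(R,R.mean(0),np.linalg.norm(R[0]-R[1]));v=R[0]-R[1];print(np.arctan2(v[1],v[0]))
w=Rt(.332,.785)
for b in(60,0):
  need(np.array([477,-113,128])-w.as_matrix()[:,2]*(155+b),w,4)
```

```text
[[ 544.1089  -89.9475  127.5   ]
 [ 410.7923 -133.7743  127.5   ]] [ 477.4506 -111.8609  127.5   ] 140.33570505125383
0.31761332101252837
row x 4 [ 0.0025  0.0045 -0.0145] [ 0.08 -2.33  8.09]
tot turn [ 0.0101  0.0178 -0.058 ] tot shift [ 0.3 -9.5 32.3]
row x 4 [ 0.0025  0.0045 -0.0145] [ 0.24 -2.43 23.09]
tot turn [ 0.0101  0.0178 -0.058 ] tot shift [  1.4 -10.1  92.3]
```

```bash
python3 -m creep '[[0.002,0.003,-0.012,0.2,-2.4,10,0.45],[0.002,0.003,-0.012,0.2,-2.4,10,0.45],[0.002,0.003,-0.012,0.2,-2.4,10,0.45],[0.002,0.003,-0.012,0.2,-2.4,10,0.45]]'
python3 - <<'E'
from h import *
st()
w=Rt(.32,.785)
need(np.array([477.4,-112.2,127.5])-w.as_matrix()[:,2]*(155),w,6)
snap('wrist','w2')
E
```

```text
clock: 3.87
eef_pos: [430.6, 25.2, 272.5]
tcp_rot: [2.358, 0.001, 0.336]
contact_force: [0.2, 0.5, 0.3]
opening: 0.55
3.8667 [430.6  25.2 272.5] [2.358 0.001 0.336] F [0.2 0.5 0.3] q [ 0.34  0.33  2.21 -1.05  0.95  2.36] op 0.55
row x 6 [-0.0002 -0.0018  0.0021] [0.15 0.04 8.37]
tot turn [-0.0014 -0.0108  0.0125] tot shift [ 0.7  0.3 50.2]
```

View pics/w2.png

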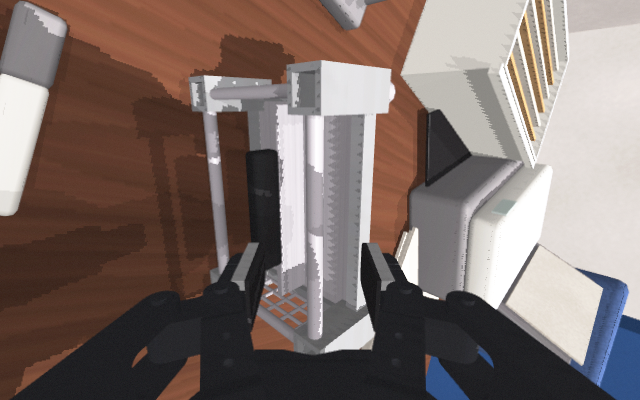

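```bash
python3 -m creep '[[0,-0.002,0.002,0.2,0.1,4,0.7],[0,-0.002,0.002,0.2,0.1,8,0.7],[0,-0.002,0.002,0.2,0.1,9,0.7],[0,-0.002,0.002,0.2,0.1,9,0.7],[0,-0.002,0.002,0.2,0.1,9,0.7],[0,-0.002,0.002,0.2,0.1,8,0.7],[0,0,0,0,0,3,0.7]]'
python3 - <<'E'
from h import *
st()
w=Rt(.32,.785)
need(np.array([477.4,-112.2,127.5])-w.as_matrix()[:,2]*(155),w,1)
snap('wrist','w3')
E
```

```text
clock: 4.5
eef_pos: [443.3, -13.6, 232.0]
tcp_rot: [2.36, 0.008, 0.323]
contact_force: [0.1, 0.6, 0.3]
opening: 0.299
4.5 [443.3 -13.6 232. ] [2.36  0.008 0.323] F [0.1 0.6 0.3] q [ 0.24  0.42  2.22 -1.17  0.87  2.45] op 0.299
row x 1 [-0.0038  0.0032  0.0074] [ 1.32 -0.08 -7.27]
tot turn [-0.0038  0.0032  0.0074] tot shift [ 1.3 -0.1 -7.3]
```

View pics/w3.png

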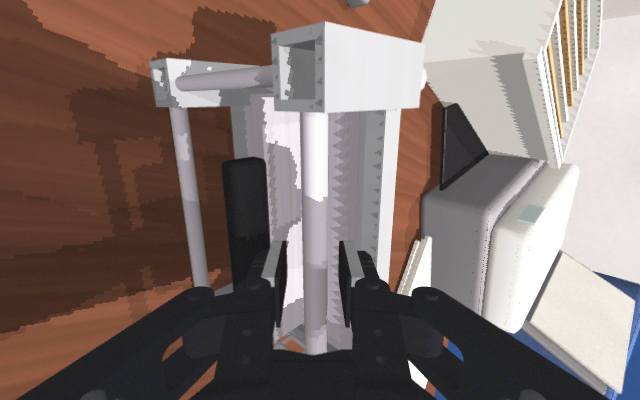

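```bash
python3 -m creep '[[0,0,0.003,0.5,0,-4,0.7],[0,0,0.003,0.5,0,-2,0.7],[0,0,0,0,0,0,1],[0,0,0,0,0,0,1],[0,0,0,0,0,0,1],[0,0,0,0,0,0,1],[0,0,0,0,0,0,1]]' 120
python3 - <<'E'
from h import *
st()
w=Rt(.32,.785)
need(np.array([477.4,-112.2,127.5])-w.as_matrix()[:,2]*(155),w,1)
E
```

```text
clock: 5.13
eef_pos: [442.6, -8.3, 236.9]
tcp_rot: [2.361, 0.003, 0.319]
contact_force: [0.2, -0.9, -2.2]
opening: 0.072
5.1333 [442.6  -8.3 236.9] [2.361 0.003 0.319] F [ 0.2 -0.9 -2.2] q [ 0.25  0.41  2.22 -1.15  0.88  2.44] op 0.072
row x 1 [-0.0043  0.0031  0.0015] [ 0.41  0.14 -0.15]
tot turn [-0.0043  0.0031  0.0015] tot shift [ 0.4  0.1 -0.2]
```

Run:
```python
from h import *
w=Rt(.32,.785); f=np.array([np.sin(.32),-np.cos(.32),0])
need(np.array([477.4,-112.2,175])+f*10-w.as_matrix()[:,2]*(155),cur()[1],8)
```

```text
row x 8 [-0.  0. -0.] [ 0.03  5.08 -3.36]
tot turn [0. 0. 0.] tot shift [  0.3  40.7 -26.9]
```

```bash
python3 -m creep '[[0,0,0,0,2,-2,1],[0,0,0,0,4.5,-4,1],[0,0,0,0,5.5,-4,1],[0,0,0,0,5.5,-4,1],[0,0,0,0,5.5,-4,1],[0,0,0,0,5.5,-3,1],[0,0,0,0,5.5,-3,1],[0,0,0,0,4,-2,1]]'
python3 - <<'E'
from h import *
st()
snap('scene','s4')
im=cv2.imread('pics/s4.png');cv2.imwrite('pics/s4z.png',cv2.resize(im[100:300,150:380],None,fx=3,fy=3))
f=np.array([np.sin(.32),-np.cos(.32),0])
w=Rt(.32,-.785)
need(np.array([477.4,-112.2,165])+f*58-w.as_matrix()[:,2]*(155),w,20)
E
```

```text
clock: 5.8
eef_pos: [444.7, -16.9, 285.7]
tcp_rot: [2.365, 0.004, 0.319]
contact_force: [0.7, 0.2, -4.7]
opening: 0.072
5.8 [444.7 -16.9 285.7] [2.365 0.004 0.319] F [ 0.7  0.2 -4.7] q [ 0.23  0.3   2.19 -1.07  0.92  2.28] op 0.072
row x 20 [ 0.0781  0.0002 -0.0001] [ 0.04 14.84  1.17]
tot turn [ 1.5624  0.0039 -0.0014] tot shift [  1.2 182.9 196.3]
```

View pics/s4z.png

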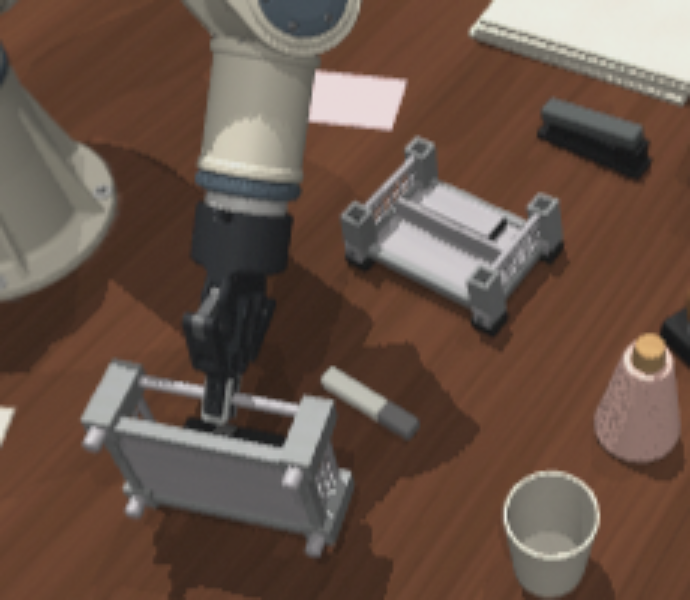

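```bash
python3 -m creep '[[0.04,0,0,0,7.4,0.3,1],[0.078,0,0,0,14.8,1.2,1],[0.078,0,0,0,14.8,1.2,1],[0.078,0,0,0,14.8,1.2,1],[0.078,0,0,0,14.8,1.2,1],[0.078,0,0,0,14.8,1.2,1],[0.078,0,0,0,14.8,1.2,1],[0.078,0,0,0,14.8,1.2,1],[0.078,0,0,0,14.8,1.2,1],[0.078,0,0,0,14.8,1.2,1]]'
python3 - <<'E'
from h import *
st()
f=np.array([np.sin(.32),-np.cos(.32),0])
p,R=cur();print('grasp',p+155*R.as_matrix()[:,2])
w=Rt(.32,-.785)
need(np.array([477.4,-112.2,165])+f*58-w.as_matrix()[:,2]*(155),w,10)
snap('scene','s5')
im=cv2.imread('pics/s5.png');cv2.imwrite('pics/s5z.png',cv2.resize(im[100:300,150:380],None,fx=3,fy=3))
E
```

```text
clock: 6.68
eef_pos: [484.3, -142.8, 337.9]
tcp_rot: [3.136, 0.002, 0.33]
contact_force: [0.1, -0.6, -5.8]
opening: 0.072
6.6833 [ 484.3 -142.8  337.9] [3.136 0.002 0.33 ] F [ 0.1 -0.6 -5.8] q [-0.29  0.25  1.95 -0.01  0.94  0.96] op 0.072
grasp [ 484.2561 -143.7926  182.9127]
row x 10 [0.0791 0.0006 0.0009] [ 0.23 15.37  1.3 ]
tot turn [0.7908 0.006  0.0086] tot shift [  1.9 136.   64.1]
```

View pics/s5z.png

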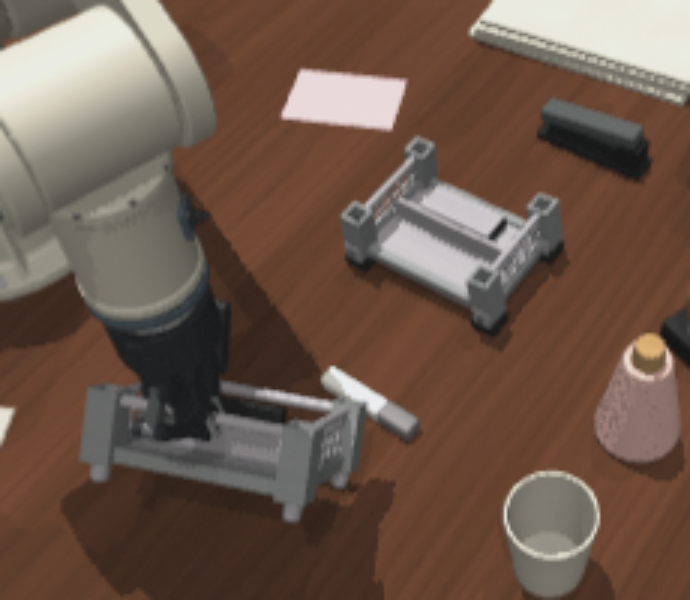

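```bash
python3 -m creep '[[0.079,0,0.001,0.2,15.4,1.3,1],[0.079,0,0.001,0.2,15.4,1.3,1],[0.079,0,0.001,0.2,15.4,1.3,1],[0.079,0,0.001,0.2,15.4,1.3,1],[0.079,0,0.001,0.2,15.4,1.3,1]]'
python3 - <<'E'
from h import *
st()
p,R=cur();print('grasp',p+155*R.as_matrix()[:,2])
snap('top','t6')
snap('scene','s6')
im=cv2.imread('pics/s6.png');im2=cv2.imread('pics/t6.png');cv2.imwrite('pics/s6z.png',np.hstack([cv2.resize(im[150:300,150:300],(400,400)),cv2.resize(im2[170:320,370:520],(400,400))]))
E
```

```text
clock: 7.15
eef_pos: [508.7, -217.3, 319.9]
tcp_rot: [-2.742, 0.008, 0.327]
contact_force: [0.4, 0.1, -5.3]
opening: 0.074
7.15 [ 508.7 -217.3  319.9] [-2.742  0.008  0.327] F [ 0.4  0.1 -5.3] q [-0.49  0.42  1.77  0.28  1.26  0.63] op 0.074
grasp [ 488.1806 -160.4531  177.1908]
```

View pics/s6z.png

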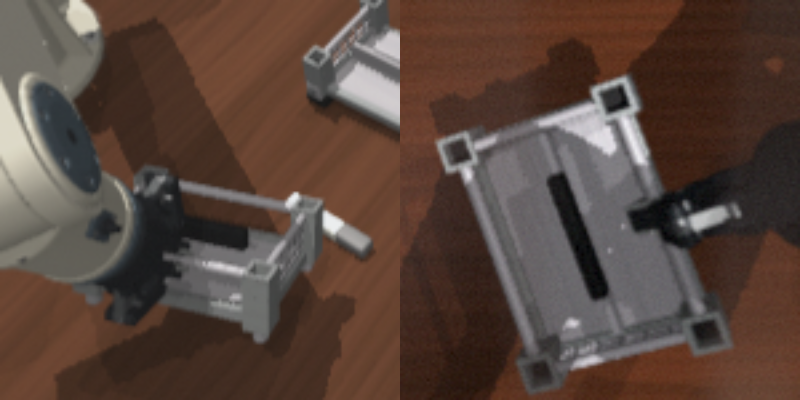

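Run:
```python
from h import *
t=load('t6');s=load('s6')
k=150/400
ft=lambda x,y:[((x-400)*k+370,y*k+170)]
fs=lambda x,y:[(x*k+150,y*k+150)]
a=tri(t,ft(614,97),s,fs(260,272));b=tri(t,ft(457,152),s,fs(309,208));print(a,b)
d=a[0]-b[0];print(np.linalg.norm(d),np.degrees(np.arctan2(d[2],np.hypot(*d[:2]))))
```

```text
(array([ 566.1105, -134.797 ,  180.1254]), np.float64(2.86410738805685)) (array([533.7745, -35.4771, 125.9832]), np.float64(0.3921447987909801))
117.64963525054219 27.399968924577458
```

```bash
python3 -m creep '[[0.079,0,0,0.2,15.2,1.3,1],[0.079,0,0,0.2,15.2,1.3,1],[0.079,0,0,0.2,15.2,1.3,1],[0.079,0,0,0.2,15.2,1.3,1],[0.07,0,0,0.2,13,1.3,1],[0,0,0,0,0,0,1]]'
python3 - <<'E'
from h import *
st()
p,R=cur();print('grasp',p+155*R.as_matrix()[:,2])
snap('top','t7')
snap('scene','s7')
im=cv2.imread('pics/s7.png');im2=cv2.imread('pics/t7.png');cv2.imwrite('pics/s7z.png',np.hstack([cv2.resize(im[150:300,150:300],(400,400)),cv2.resize(im2[170:320,370:520],(400,400))]))
E
```

```text
clock: 7.75
eef_pos: [527.1, -272.2, 273.5]
tcp_rot: [-2.366, 0.025, 0.329]
contact_force: [-0.5, -0.6, -5.8]
opening: 0.075
7.75 [ 527.1 -272.2  273.5] [-2.366  0.025  0.329] F [-0.5 -0.6 -5.8] q [-0.6   0.64  1.61  0.42  1.57  0.51] op 0.075
grasp [ 489.4135 -170.3726  162.8415]
```

View pics/s7z.png

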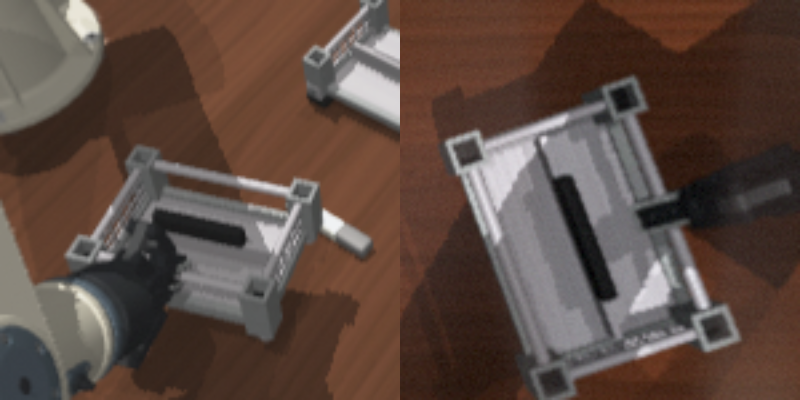

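Run:
```python
from h import *
t=load('t7');s=load('s7')
k=150/400
ft=lambda x,y:[((x-400)*k+370,y*k+170)]
fs=lambda x,y:[(x*k+150,y*k+150)]
a=tri(t,ft(622,97),s,fs(261,288));b=tri(t,ft(465,152),s,fs(303,189))
c=tri(t,ft(553,383),s,fs(143,157));e=tri(t,ft(715,328),s,fs(86,248))
for q in(a,b,c,e):print(q)
d=(a[0]-b[0]+e[0]-c[0])/2;print(np.linalg.norm(d),np.degrees(np.arctan2(d[2],np.hypot(*d[:2]))))
st();need(cur()[0]-[0,0,80],cur()[1],10)
```

```text
(array([ 569.0138, -143.7102,  167.76  ]), np.float64(1.439797488097403))
(array([531.5761, -34.7807, 156.6504]), np.float64(0.758062958674027))
(array([373.9902, -88.0224, 156.7978]), np.float64(0.6454726798561768))
(array([ 410.4986, -196.2353,  170.2417]), np.float64(0.6093835154452811))
115.349163543638 6.109601356274551
7.85 [ 527.2 -271.2  275.3] [-2.37   0.023  0.33 ] F [ 0.3  0.7 -4.8] q [-0.59  0.63  1.62  0.42  1.56  0.51] op 0.073
row x 10 [ 0.  0. -0.] [0.19 5.58 5.73]
tot turn [0. 0. 0.] tot shift [ 1.9 55.8 57.3]
```

```bash
python3 -m creep '[[0.05,0,0,0,7.7,0.3,1],[0.05,0,0,0,7.7,0.3,1],[0,0,0,0.2,6.4,7.6,1],[0,0,0,0.2,6.4,7.6,1],[0,0,0,0.2,6.4,7.6,1],[0,0,0,0.2,6.4,7.6,1],[0,0,0,0.2,6.4,7.6,1],[0,0,0,0.2,6.4,7.6,1],[0,0,0,0.2,5,6,1],[0,0,0,0,0,0,1]]'
python3 - <<'E'
from h import *
st()
p,R=cur();print('grasp',p+155*R.as_matrix()[:,2])
t=snap('top','t8')
s=snap('scene','s8')
im=cv2.imread('pics/s8.png');im2=cv2.imread('pics/t8.png');cv2.imwrite('pics/s8z.png',np.hstack([cv2.resize(im[170:320,150:300],(400,400)),cv2.resize(im2[170:320,370:520],(400,400))]))
need(cur()[0]-[0,0,10],cur()[1],1)
E
```

```text
clock: 8.68
eef_pos: [526.5, -263.7, 196.9]
tcp_rot: [-2.299, 0.026, 0.337]
contact_force: [-1.1, -0.3, -4.8]
opening: 0.075
8.6833 [ 526.5 -263.7  196.9] [-2.299  0.026  0.337] F [-1.1 -0.3 -4.8] q [-0.59  0.75  1.63  0.45  1.51  0.45] op 0.075
grasp [ 485.7238 -155.4434   93.6956]
row x 1 [-0. -0. -0.] [0.25 7.46 6.66]
tot turn [0. 0. 0.] tot shift [0.3 7.5 6.7]
```

View pics/s8z.png

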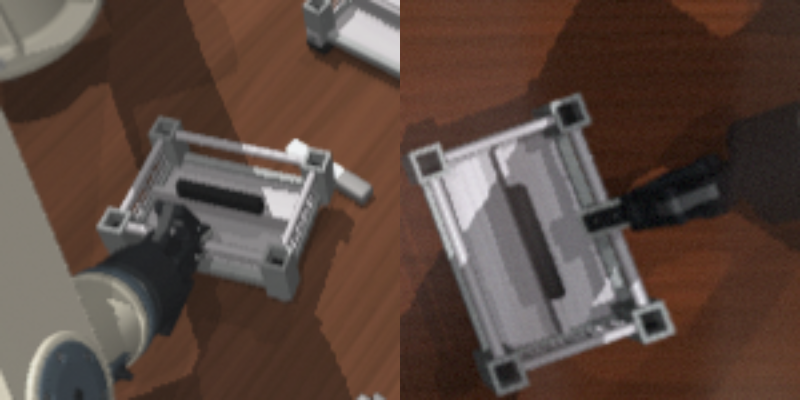

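```bash
cat >> h.py <<'E'
k=150/400
def q4(t,s,T,S,y0=170):
    P=[]
    for a,b in zip(T,S):
        P.append(tri(t,[((a[0]-400)*k+370,a[1]*k+170)],s,[(b[0]*k+150,b[1]*k+y0)])); print(P[-1][0].round(1),P[-1][1].round(1))
    P=np.array([p[0] for p in P]); d=(P[0]-P[1]+P[3]-P[2])/2; print('roll',np.arctan2(d[2],np.hypot(*d[:2])))
    d=(P[0]-P[3]+P[1]-P[2])/2; print('pitch',np.arctan2(d[2],np.hypot(*d[:2])),'yaw',np.arctan2(d[1],d[0]),'c',P.mean(0))
E
python3 - <<'E'
from h import *
q4(load('t8'),load('s8'),[(570,113),(430,162),(508,372),(653,321)],[(281,257),(318,160),(166,127),(116,220)])
E
```

```text
[ 565.5 -129.4   97.6] 3.5
[528.6 -21.2  93.1] 1.5
[371.8 -73.4  96.7] 0.0
[ 407.7 -182.8  100.6] 0.4
roll 0.03637366644700529
pitch -0.020076426617400986 yaw 0.323812637273132 c [ 468.3988 -101.6867   96.9992]
```

```bash
python3 -m creep '[[0.01,0,0,0,7,-0.6,1],[0.013,0,0,0,9,-0.6,1],[0.013,0,0,0,9,-0.6,1],[0,0,0,0,1.5,1.3,1],[0,0,0,0,1.5,1.3,1],[0,0,0,0,0,0,1]]'
python3 - <<'E'
from h import *
st()
p,R=cur();print('grasp',p+155*R.as_matrix()[:,2])
need(cur()[0]-[0,0,10],cur()[1],1)
E
```

```text
clock: 9.28
eef_pos: [533.7, -284.7, 175.3]
tcp_rot: [-2.262, 0.023, 0.335]
contact_force: [-0.3, 0.8, -5.9]
opening: 0.072
9.2833 [ 533.7 -284.7  175.3] [-2.262  0.023  0.335] F [-0.3  0.8 -5.9] q [-0.61  0.81  1.58  0.45  1.54  0.43] op 0.072
grasp [ 492.2987 -172.6782   76.5246]
row x 1 [ 0. -0.  0.] [0.23 7.7  6.38]
tot turn [0. 0. 0.] tot shift [0.2 7.7 6.4]
```

```bash
python3 -m creep '[[0,0,0,0,1.5,1.3,1],[0,0,0,0,1.5,1.3,1],[0,0,0,0,0,0,1]]'
python3 -m creep '[[0,0,0,0,1.2,1,1],[0,0,0,0,0,0,1]]'
python3 -m creep '[[0,0,0,0,1.2,1,1],[0,0,0,0,0,0,1]]'
```

```text
clock: 9.53
eef_pos: [533.5, -284.6, 171.0]
tcp_rot: [-2.262, 0.023, 0.335]
contact_force: [-0.2, -0.6, -5.0]
opening: 0.077
clock: 9.7
eef_pos: [533.4, -284.3, 169.5]
tcp_rot: [-2.262, 0.023, 0.335]
contact_force: [-0.2, -0.1, -4.5]
opening: 0.073
clock: 9.87
eef_pos: [533.5, -284.2, 168.2]
tcp_rot: [-2.262, 0.023, 0.336]
contact_force: [1.0, 0.8, -4.7]
opening: 0.072
```

```bash
python3 -m creep '[[0,0,0,0,1.2,1,1],[0,0,0,0,0,0,1]]'
python3 -m creep '[[0,0,0,0,1.2,1,1],[0,0,0,0,0,0,1]]'
python3 -m creep '[[0,0,0,0,1.2,1,1],[0,0,0,0,0,0,1]]'
python3 - <<'E'
from h import *
st()
p,R=cur();print('grasp',p+155*R.as_matrix()[:,2])
t=snap('top','t9')
s=snap('scene','s9')
im=cv2.imread('pics/s9.png');im2=cv2.imread('pics/t9.png');cv2.imwrite('pics/s9z.png',np.hstack([cv2.resize(im[170:320,150:300],(400,400)),cv2.resize(im2[170:320,370:520],(400,400))]))
E
```

```text
clock: 10.03
eef_pos: [533.5, -284.1, 166.9]
tcp_rot: [-2.262, 0.022, 0.336]
contact_force: [0.5, -0.4, -5.3]
opening: 0.073
clock: 10.2
eef_pos: [533.7, -284.4, 166.2]
tcp_rot: [-2.261, 0.021, 0.336]
contact_force: [0.0, 0.8, -4.3]
opening: 0.071
clock: 10.37
eef_pos: [533.8, -284.6, 166.1]
tcp_rot: [-2.26, 0.02, 0.336]
contact_force: [0.2, 0.1, -4.3]
opening: 0.075
10.3667 [ 533.8 -284.6  166.1] [-2.26   0.02   0.336] F [ 0.2  0.1 -4.3] q [-0.62  0.83  1.58  0.45  1.53  0.42] op 0.075
grasp [ 492.4397 -172.3345   67.526 ]
```

View pics/s9z.png

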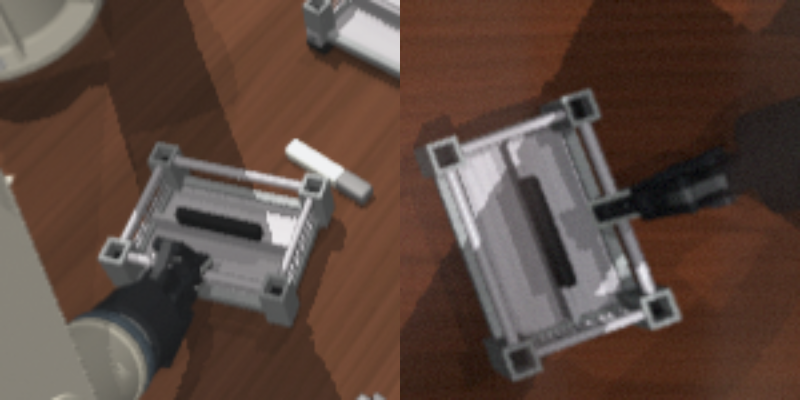

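```bash
python3 -m creep '[[0,0,0,0,0,0,0.85],[0,0,0,0,0,0,0.75],[0,0,0,0,0,0,0.72],[0,0,0,0,0,0,0.72],[0,0,0,0,0,-6,0.72],[0,0,0,0,0,-10,0.72],[0,0,0,0,0,-15,0.72],[0,0,0,0,0,-20,0.72],[0,0,0,0,0,-20,0.72]]'
python3 - <<'E'
from h import *
st()
t=snap('top','t10')
s=snap('scene','s10')
im=cv2.imread('pics/s10.png');im2=cv2.imread('pics/t10.png');cv2.imwrite('pics/s10z.png',np.hstack([cv2.resize(im[170:320,150:300],(400,400),interpolation=cv2.INTER_CUBIC),cv2.resize(im2[170:320,370:520],(400,400),interpolation=cv2.INTER_CUBIC)]))
E
```

```text
clock: 11.22
eef_pos: [552.5, -335.9, 211.7]
tcp_rot: [-2.252, 0.025, 0.339]
contact_force: [0.6, 0.6, -0.5]
opening: 0.282
11.2167 [ 552.5 -335.9  211.7] [-2.252  0.025  0.339] F [ 0.6  0.6 -0.5] q [-0.66  0.82  1.45  0.42  1.67  0.45] op 0.282
```

View pics/s10z.png

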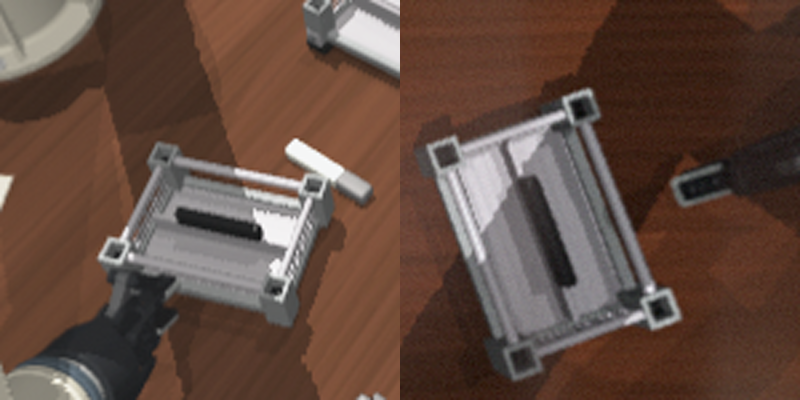

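```bash
python3 -m creep '[[0,0,0,0,-6,-16,0.4],[-0.08,0,0,0,-20,-25,0.4],[-0.1,0,0,0,-20,-25,0.4],[-0.1,0,0,0,-20,-25,0.4],[-0.1,0,0,0,-20,-25,0.4],[-0.1,0,0,0,-20,-25,0.4]]'
python3 - <<'E'
from h import *
st(); need([472,221,400],Rt(0,0),16)
t=load('t10');s=load('s10')
q4(t,s,[(581,106),(444,156),(521,358),(659,308)],[(277,287),(314,186),(165,156),(115,250)])
P=onz(t,[((a-400)*k+370,b*k+170) for a,b in [(581,106),(444,156),(521,358),(659,308)]],76);print(P,P.mean(0))
d=P[0]-P[3]+P[1]-P[2];print(np.arctan2(d[1],d[0]))
E
```

```text
clock: 11.82
eef_pos: [559.4, -349.9, 381.0]
tcp_rot: [-2.738, 0.032, 0.333]
contact_force: [-0.4, 0.1, 0.2]
opening: 0.597
11.8167 [ 559.4 -349.9  381. ] [-2.738  0.032  0.333] F [-0.4  0.1  0.2] q [-0.61  0.52  1.45  0.21  1.52  0.58] op 0.597
row x 16 [-0.0247  0.0061  0.0201] [  0.78 -35.92   6.55]
tot turn [-0.3949  0.0984  0.3219] tot shift [ 103.3 -531.1  202.8]
[ 572.2 -147.6   73.2] 0.7
[533.5 -37.6  69.7] 0.4
[377.7 -91.1  69.4] 0.0
[ 413.5 -200.2   72.8] 1.4
roll 0.029430725948280712
pitch 0.0022976304437593645 yaw 0.32507090867892646 c [ 474.2574 -119.1305   71.2756]
[[ 571.6767 -146.9045   76.    ]
 [ 533.3709  -36.2004   76.    ]
 [ 378.6699  -89.304    76.    ]
 [ 414.4063 -198.3222   76.    ]] [ 474.531  -117.6828   76.    ]
0.32328145527149454
```

```bash
python3 -m creep '[[-0.025,0.006,0.02,0.8,-36,6.5,0.4],[-0.025,0.006,0.02,0.8,-36,6.5,0.4],[-0.025,0.006,0.02,0.8,-36,6.5,0.4],[-0.025,0.006,0.02,0.8,-36,6.5,0.4],[-0.025,0.006,0.02,0.8,-36,6.5,0.4],[-0.025,0.006,0.02,0.8,-36,6.5,0.4],[-0.025,0.006,0.02,0.8,-36,6.5,0.4],[-0.025,0.006,0.02,0.8,-36,6.5,0.4],[-0.025,0.006,0.02,0.8,-36,6.5,0.4],[-0.025,0.006,0.02,0.8,-36,6.5,0.4]]'
python3 - <<'E'
from h import *
st(); need([472,221,400],Rt(0,0),6)
t=snap('top','t11')
im2=cv2.imread('pics/t11.png');cv2.imwrite('pics/t11z.png',cv2.resize(im2[190:320,360:520],None,fx=5,fy=5,interpolation=cv2.INTER_CUBIC)[:600])
E
```

```text
clock: 12.65
eef_pos: [477.0, 15.3, 423.3]
tcp_rot: [-3.021, 0.009, 0.108]
contact_force: [0.3, -0.3, 0.2]
opening: 0.603
12.65 [477.   15.3 423.3] [-3.021  0.009  0.108] F [ 0.3 -0.3  0.2] q [-0.01  0.11  1.91  0.13  1.15  1.39] op 0.603
row x 6 [-0.02    0.0026  0.0179] [  1.36 -33.95   6.28]
tot turn [-0.1202  0.0159  0.1075] tot shift [  17.5 -200.8   47.7]
```

View pics/t11z.png

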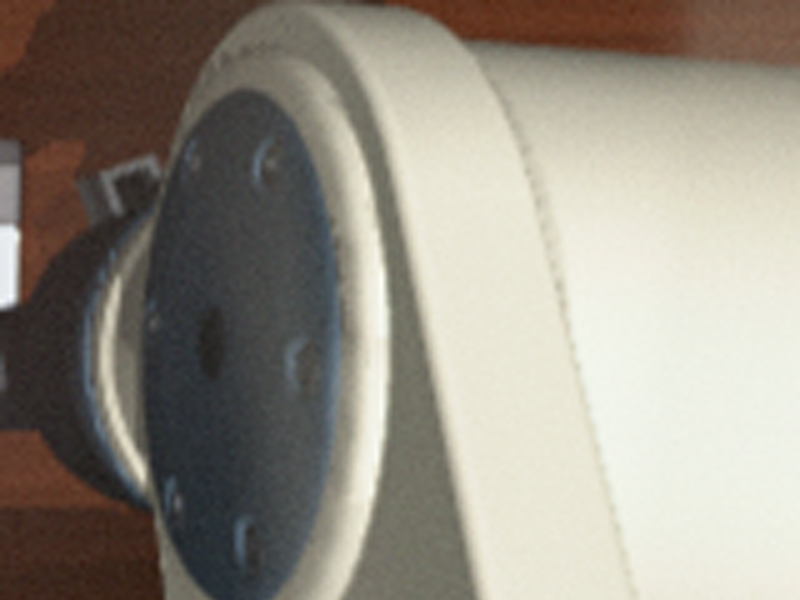

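The arm blocks the top view; on to above the base tray.

```bash
python3 -m creep '[[-0.02,0.003,0.018,1.4,-34,7,0.4],[-0.02,0.003,0.018,1.4,-34,7,0.4],[-0.02,0.003,0.018,1.4,-34,7,0.4],[-0.02,0.003,0.018,1.4,-32,7,0.4],[-0.02,0.003,0.018,1.4,-30,6,0.4],[-0.02,0.003,0.018,1.4,-20,6,0.4],[0,0,0,0,0,0,0.4]]'
python3 - <<'E'
from h import *
st(); need([472,221,400],Rt(0,0),6)
snap('wrist','w12')
E
```

```text
clock: 13.28
eef_pos: [466.9, 216.2, 395.2]
tcp_rot: [3.139, -0.003, -0.002]
contact_force: [0.4, 0.1, 0.1]
opening: 0.6
13.2833 [466.9 216.2 395.2] [ 3.139 -0.003 -0.002] F [0.4 0.1 0.1] q [ 0.43  0.19  1.88 -0.    1.07  2.01] op 0.6
row x 6 [ 0.0005 -0.0005 -0.0004] [ 0.85 -0.8  -0.79]
tot turn [ 0.0027 -0.0028 -0.0021] tot shift [ 5.1 -4.8 -4.8]
```

View pics/w12.png

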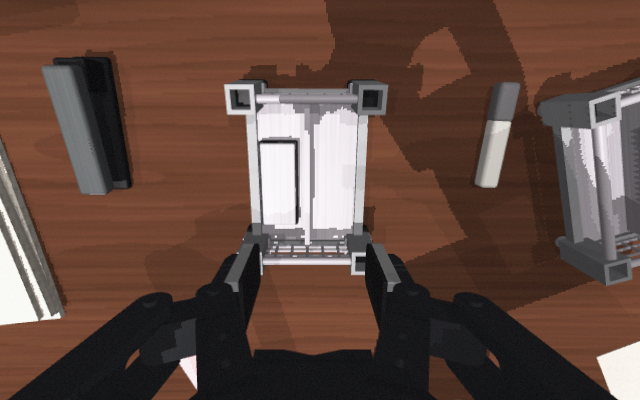

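Run:
```python
from h import *
need([482,-82,275],Rt(0,-.4),10)
```

```text
row x 10 [ 0.0403 -0.0002 -0.    ] [ 1.52 31.58  6.63]
tot turn [ 0.4025 -0.0024 -0.0003] tot shift [ 15.1 296.7 121.3]
```

```bash
python3 -m creep '[[0.02,0,0,1.5,16,3.6,0.4],[0.04,0,0,1.5,31.6,6.6,0.4],[0.04,0,0,1.5,31.6,6.6,0.4],[0.04,0,0,1.5,31.6,6.6,0.4],[0.04,0,0,1.5,31.6,6.6,0.4],[0.04,0,0,1.5,31.6,6.6,0.4],[0.04,0,0,1.5,31.6,6.6,0.4],[0.04,0,0,1.5,31.6,6.6,0.4],[0.04,0,0,1.5,25,6,0.4],[0,0,0,0,0,0,0.4]]'
python3 - <<'E'
from h import *
st()
snap('wrist','w13')
E
```

```text
clock: 14.17
eef_pos: [478.6, -51.7, 300.4]
tcp_rot: [-2.784, -0.016, 0.006]
contact_force: [-0.4, 0.4, -1.1]
opening: 0.603
14.1667 [478.6 -51.7 300.4] [-2.784 -0.016  0.006] F [-0.4  0.4 -1.1] q [-0.23  0.3   2.02  0.44  0.94  1.05] op 0.603
```

View pics/w13.png

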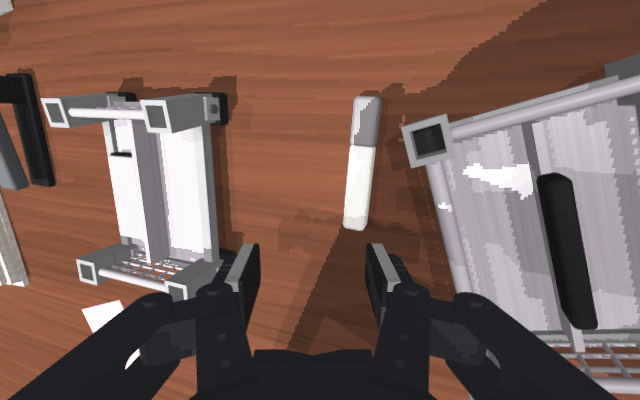

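Run:
```python
import cv2
a=cv2.imread('pics/w13.png')
cv2.imwrite('pics/w13z.png',cv2.resize(a[80:310,30:260],None,fx=2.6*1.3,fy=2.6,interpolation=cv2.INTER_CUBIC)[:600,:800])
cv2.imwrite('pics/w13a.png',cv2.resize(a[85:145,30:250],None,fx=3.6,fy=3.6*2,interpolation=cv2.INTER_CUBIC)[:600,:800])
cv2.imwrite('pics/w13b.png',cv2.resize(a[235:305,60:270],None,fx=3.6,fy=3.6*2,interpolation=cv2.INTER_CUBIC)[:600,:800])
```

```text
(no output)
```

View pics/w13a.png

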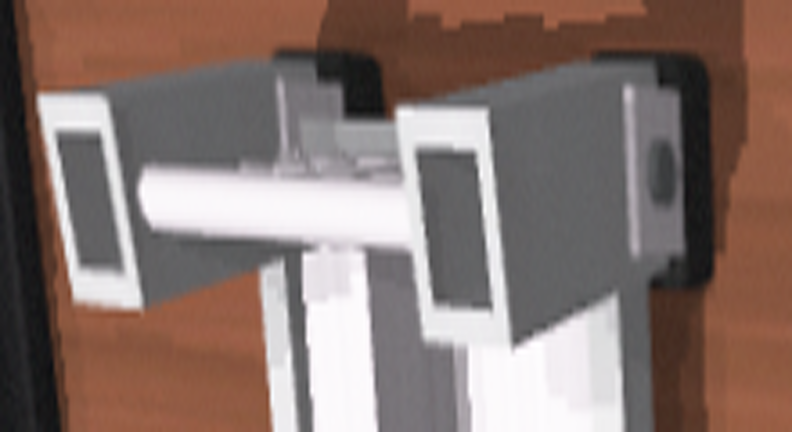

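View pics/w13b.png

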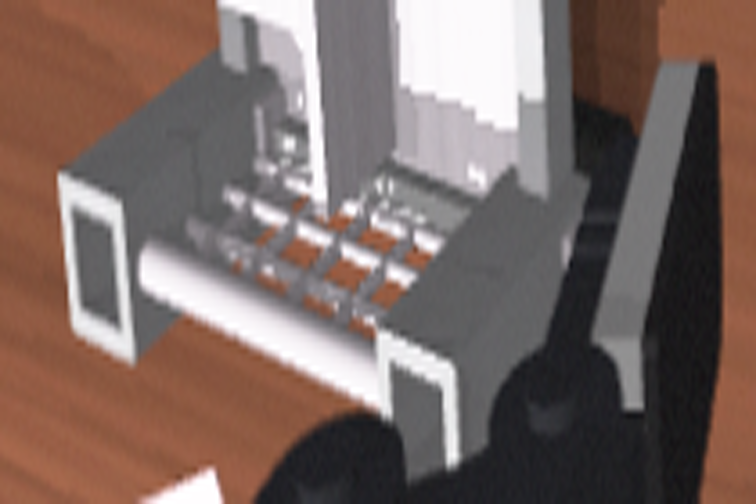

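Run:
```python
from h import *
d=load('w13')
A=lambda P:(np.array(P)+.5)/np.array([3.6,7.2])-.5+[30,85]
B=lambda P:(np.array(P)+.5)/np.array([3.6,7.2])-.5+[60,235]
print('pivot far z26',onz(d,A([(662,175)]),26))
print('bracket edges z26',onz(d,A([(655,88),(655,255)]),26))
print('block z0',onz(d,A([(710,65),(712,280)]),0), onz(d,A([(710,65),(712,280)]),8))
print('far mouths z76',onz(d,A([(455,228),(90,200)]),76))
print('far post top outer corners',onz(d,A([(490,108),(513,348),(398,108),(425,345),(40,95),(78,303)]),76))
print('near post tops',onz(d,B([(60,175),(75,335),(122,195),(133,362),(377,330),(456,365)]),76))
print('near mouths',onz(d,B([(102,268)]),76))
print('near pan edge right side bottom strip', onz(d,B([(583,185)]),26))
```

```text
pivot far z26 [[550.6271 147.245   26.    ]]
bracket edges z26 [[560.8946 148.3731  26.    ]
 [540.9126 150.2367  26.    ]]
block z0 [[564.8429 150.3126   0.    ]
 [536.9445 151.7707   0.    ]] [[564.45   144.7403   8.    ]
 [537.3717 146.1555   8.    ]]
far mouths z76 [[544.5236 163.0822  76.    ]
 [545.0649 277.7921  76.    ]]
far post top outer corners [[556.8639 151.697   76.    ]
 [532.4479 149.132   76.    ]
 [556.6874 176.8336  76.    ]
 [531.7996 173.6459  76.    ]
 [557.2157 291.8651  76.    ]
 [532.4256 286.2349  76.    ]]
near post tops [[400.0663 290.3369  76.    ]
 [374.4304 290.9247  76.    ]
 [401.5336 265.5023  76.    ]
 [375.0657 267.4562  76.    ]
 [399.3596 176.0903  76.    ]
 [399.7794 151.3047  76.    ]]
near mouths [[388.0875 276.586   76.    ]]
near pan edge right side bottom strip [[400.8268 150.4036  26.    ]]
```

Run:
```python
from h import *
d=load('w13')
A=lambda P:(np.array(P)+.5)/np.array([3.6,7.2])-.5+[30,85]
o,v=ray(d,A([(150,200),(400,218),(300,172),(300,245)]))
for w in v: t=(544.7-o[0])/w[0]; print((o+w*t).round(1))
o,v=ray(d,A([(400,218),(300,207)]))
w12=load('w12')
b=onz(w12,[(315,98),(300,262)],65);print(b)
# bar in top0
t0=load('top0');print(onz(t0,[(265,(172+.5)/5-.5+190),(265,(563+.5)/5-.5+190)],65))
st();need([545,220,275],Rt(np.pi/2,0),12)
```

```text
[544.7 297.2  49.1]
[544.7 196.6  59.6]
[ 544.7  843.  -430.5]
[544.7 130.5 138. ]
[[546.3854 214.0976  65.    ]
 [383.2104 229.5866  65.    ]]
[[546.524  218.7944  65.    ]
 [386.4428 217.5821  65.    ]]
14.2167 [478.6 -50.6 301.3] [-2.786 -0.016  0.006] F [ 0.3 -0.6  0.5] q [-0.23  0.29  2.02  0.44  0.95  1.05] op 0.599
row x 12 [-0.0223 -0.0242 -0.1287] [ 20.84 -13.82   6.13]
tot turn [-0.2675 -0.2904 -1.5441] tot shift [  67.6 -243.8  119.8]
```

Run:
```python
from h import *
d=load('w13')
A=lambda P:(np.array(P)+.5)/np.array([3.6,7.2])-.5+[30,85]
B=lambda P:(np.array(P)+.5)/np.array([3.6,7.2])-.5+[60,235]
for X,yy in((A([(145,198),(145,168),(145,225)]),265),(A([(405,218),]),176),(B([(145,265)]),265),(B([(372,380)]),176)):
  o,v=ray(d,X)
  for w in v: t=(yy-o[1])/w[1]; print((o+w*t).round(1))
```

```text
[545.6 265.   71.6]
[549.1 265.   70.9]
[542.4 265.   72.2]
[545.3 176.   76.9]
[388.8 265.   72. ]
[393.7 176.   78.5]
```

Run:
```python
from h import *
need([545,200,290],Rt(np.pi/2,0),14)
```

```text
row x 14 [-0.0191 -0.0207 -0.1103] [ 17.04 -10.75   3.87]
tot turn [-0.2675 -0.2904 -1.5441] tot shift [  67.7 -230.2   98.7]
```

```bash
python3 -m creep '[[-0.019,-0.021,-0.11,17,-10.8,3.9,0.5],[-0.019,-0.021,-0.11,17,-10.8,3.9,0.5],[-0.019,-0.021,-0.11,17,-10.8,3.9,0.5],[-0.019,-0.021,-0.11,17,-10.8,3.9,0.5],[-0.019,-0.021,-0.11,17,-10.8,3.9,0.5],[-0.019,-0.021,-0.11,17,-10.8,3.9,0.5],[-0.019,-0.021,-0.11,17,-10.8,3.9,0.5],[-0.019,-0.021,-0.11,17,-10.8,3.9,0.5],[-0.019,-0.021,-0.11,17,-10.8,3.9,0.5],[-0.019,-0.021,-0.11,17,-10.8,3.9,0.5]]'
python3 - <<'E'
from h import *
st()
need([545,200,280],Rt(np.pi/2,0),5)
E
```

```text
clock: 15.05
eef_pos: [565.4, 128.9, 306.9]
tcp_rot: [-3.066, -0.056, 1.165]
contact_force: [-0.0, -0.2, 0.6]
opening: 0.501
15.05 [565.4 128.9 306.9] [-3.066 -0.056  1.165] F [-0.  -0.2  0.6] q [0.2  0.4  1.81 0.11 0.97 0.54] op 0.501
row x 5 [-0.0126 -0.0142 -0.0806] [12.69 -7.18  6.17]
tot turn [-0.0629 -0.071  -0.4029] tot shift [ 55.7 -44.4  33.6]
```

```bash
python3 -m creep '[[-0.0126,-0.0142,-0.08,12.7,-7.2,6.2,0.5],[-0.0126,-0.0142,-0.08,12.7,-7.2,6.2,0.5],[-0.0126,-0.0142,-0.08,12.7,-7.2,6.2,0.5],[-0.0126,-0.0142,-0.08,12.7,-7.2,6.2,0.5],[-0.0126,-0.0142,-0.08,8,-5,4,0.5],[0,0,0,0,0,0,0.5]]'
python3 - <<'E'
from h import *
st()
need([545,200,223],Rt(np.pi/2,0),5)
snap('wrist','w16')
E
```

```text
clock: 15.55
eef_pos: [542.4, 205.7, 287.1]
tcp_rot: [3.129, 0.004, 1.603]
contact_force: [-0.2, -1.0, 0.1]
opening: 0.503
15.55 [542.4 205.7 287.1] [3.129 0.004 1.603] F [-0.2 -1.   0.1] q [ 0.36  0.42  1.83 -0.01  0.88  0.34] op 0.503
row x 5 [0.0026 0.0008 0.0064] [-1.12  0.4  12.82]
tot turn [0.0128 0.0042 0.0319] tot shift [-5.5  1.6 64.1]
```

View pics/w16.png

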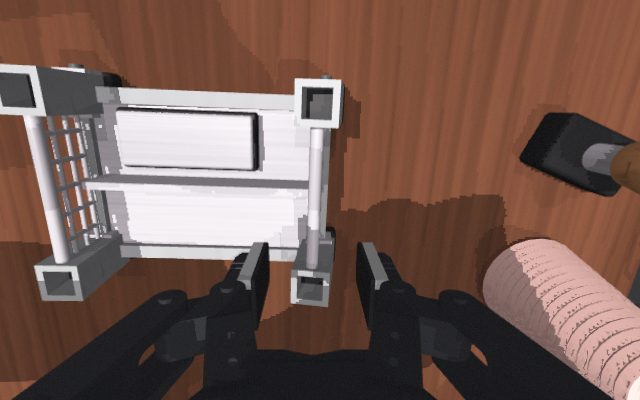

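```bash
python3 -m creep '[[0.0026,0.001,0.006,-1,0.4,8,0.5],[0.0026,0.001,0.006,-1,0.4,12,0.5],[0.0026,0.001,0.006,-1,0.4,14,0.5],[0.0026,0.001,0.006,-1,0.4,14,0.5],[0.0026,0,0.006,-1,0,8,0.5],[0,0,0,0,0,2,0.5],[0,0,0,0,0,0,0.5]]'
python3 - <<'E'
from h import *
st()
need([545,200,223],Rt(np.pi/2,0),1)
snap('wrist','w17')
E
```

```text
clock: 16.18
eef_pos: [546.4, 196.6, 226.8]
tcp_rot: [3.141, -0.003, 1.549]
contact_force: [0.1, -0.3, 0.7]
opening: 0.5
16.1833 [546.4 196.6 226.8] [ 3.141 -0.003  1.549] F [ 0.1 -0.3  0.7] q [0.34 0.51 1.86 0.   0.77 0.36] op 0.5
row x 1 [ 0.0004 -0.0033 -0.0218] [ 3.38 -1.49  3.79]
tot turn [ 0.0004 -0.0033 -0.0218] tot shift [ 3.4 -1.5  3.8]
```

View pics/w17.png

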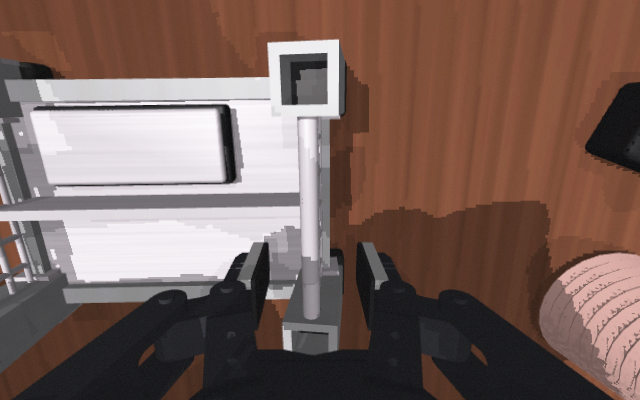

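```bash
python3 -m creep '[[0,0,-0.02,0,0,2.5,0.8],[0,0,0,0,0,0,0.9],[0,0,0,0,0,0,1],[0,0,0,0,0,0,1],[0,0,0,0,0,0,1],[0,0,0,0,0,0,1]]' 20
python3 - <<'E'
from h import *
st()
E
```

```text
clock: 16.73
eef_pos: [546.7, 196.4, 225.6]
tcp_rot: [3.14, -0.004, 1.57]
contact_force: [1.5, -1.3, -3.9]
opening: 0.081
16.7333 [546.7 196.4 225.6] [ 3.14  -0.004  1.57 ] F [ 1.5 -1.3 -3.9] q [0.34 0.51 1.86 0.   0.77 0.34] op 0.081
```

```bash
python3 -m creep '[[0,0,0,0,1.5,0,1],[0,0,0,0,1.5,0,1],[0,0,0,0,1.3,0,1],[0,0,0,0,0,0,1],[0,0,0,0,0,0,1]]' 20
```

```text
clock: 17.15
eef_pos: [548.9, 196.5, 225.6]
tcp_rot: [-3.136, -0.003, 1.57]
contact_force: [-0.4, -1.3, -2.9]
opening: 0.08
```

```bash
python3 -m creep '[[0,0,0,0,2,0,1],[0,0,0,0,1.5,0,1],[0,0,0,0,0,0,1],[0,0,0,0,0,0,1]]' 20
python3 - <<'E'
from h import *
st()
t=snap('top','t18')
im2=cv2.imread('pics/t18.png');cv2.imwrite('pics/t18z.png',cv2.resize(im2[190:320,210:320],None,fx=5,fy=5,interpolation=cv2.INTER_CUBIC)[:600])
E
```

```text
clock: 17.48
eef_pos: [551.2, 196.6, 225.7]
tcp_rot: [-3.132, -0.002, 1.57]
contact_force: [-1.2, -0.6, -1.9]
opening: 0.084
17.4833 [551.2 196.6 225.7] [-3.132 -0.002  1.57 ] F [-1.2 -0.6 -1.9] q [0.34 0.52 1.85 0.01 0.79 0.33] op 0.084
```

View pics/t18z.png

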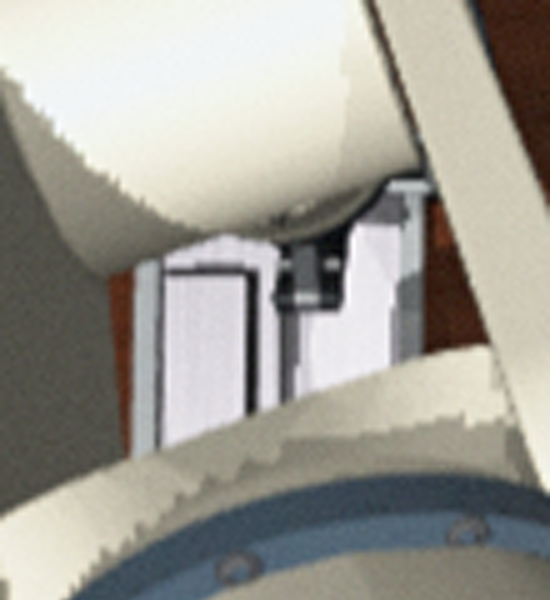

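```bash
python3 -m creep '[[-0.008,0,0,0,0.3,0,1],[-0.004,0,0,0,0.3,0,1],[0,0,0,0,0,0,1],[0,0,0,0,0,0,1]]' 20
python3 - <<'E'
from h import *
st();p,R=cur();print(p+155*R.as_matrix()[:,2])
E
```

```text
clock: 17.87
eef_pos: [550.7, 196.6, 225.9]
tcp_rot: [-3.141, -0.002, 1.569]
contact_force: [-1.7, -0.6, -2.4]
opening: 0.081
17.8667 [550.7 196.6 225.9] [-3.141 -0.002  1.569] F [-1.7 -0.6 -2.4] q [0.34 0.51 1.85 0.   0.78 0.34] op 0.081
[550.6044 196.9195  70.8779]
```

```bash
python3 -m creep '[[0,0,0,0,0,0,0.6],[0,0,0,0,0,0,0.5],[0,0,0,0,0,-6,0.5],[0,0,0,0,0,-20,0.5],[0,0,0,0,0,-25,0.5],[0,0,0,0,-24,-12,0.5],[0,0,0,0,-34,0,0.5],[0,0,0,0,-34,0,0.5],[0,0,0,0,-34,0,0.5],[0,0,0,0,-24,0,0.5]]'
python3 - <<'E'
from h import *
st(); need([387,200,223],Rt(np.pi/2,0),5)
snap('wrist','w19');t=snap('top','t19')
im2=cv2.imread('pics/t19.png');cv2.imwrite('pics/t19z.png',cv2.resize(im2[190:320,210:320],None,fx=5,fy=5,interpolation=cv2.INTER_CUBIC)[:600])
E
```

```text
clock: 18.7
eef_pos: [404.8, 197.4, 295.2]
tcp_rot: [3.122, -0.008, 1.567]
contact_force: [0.1, 0.0, 0.2]
opening: 0.501
18.7 [404.8 197.4 295.2] [ 3.122 -0.008  1.567] F [0.1 0.  0.2] q [ 0.45  0.23  2.1  -0.    0.79  0.46] op 0.501
row x 5 [ 0.0039 -0.0016 -0.0009] [ 0.44 -3.72 14.41]
tot turn [ 0.0193 -0.0081 -0.0043] tot shift [  1.9 -19.2  71.9]
```

View pics/w19.png

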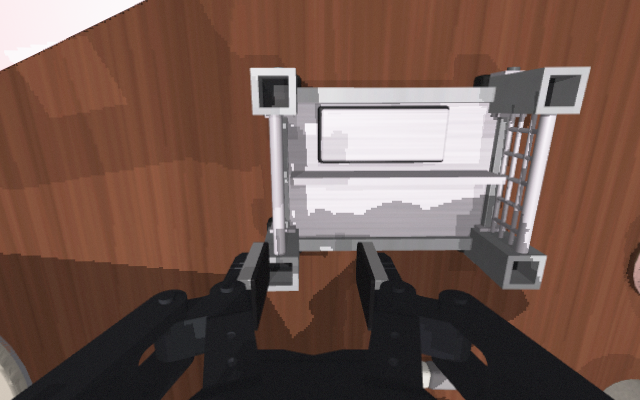

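View pics/t19z.png

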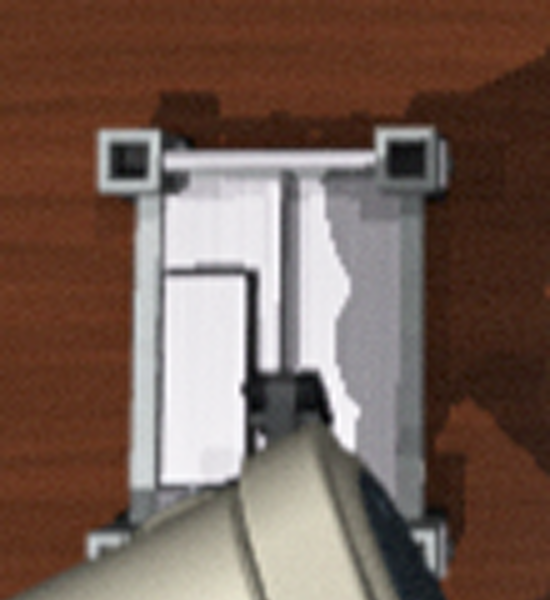

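Run:
```python
from h import *
d=load('w19')
im=d['color'][:,:,::-1]
cv2.imwrite('pics/w19a.png',cv2.resize(im[55:125,240:310],None,fx=8,fy=8,interpolation=cv2.INTER_CUBIC))
cv2.imwrite('pics/w19b.png',cv2.resize(im[55:125,525:600],None,fx=8,fy=8,interpolation=cv2.INTER_CUBIC))
t=load('t19');f=lambda P,o:(np.array(P)+.5)/5-.5+np.array(o)
print(onz(t,f([(129,160),(407,157)],(210,190)),76))
```

```text
[[551.5086 278.7041  76.    ]
 [551.3915 163.4872  76.    ]]
```

View pics/w19a.png

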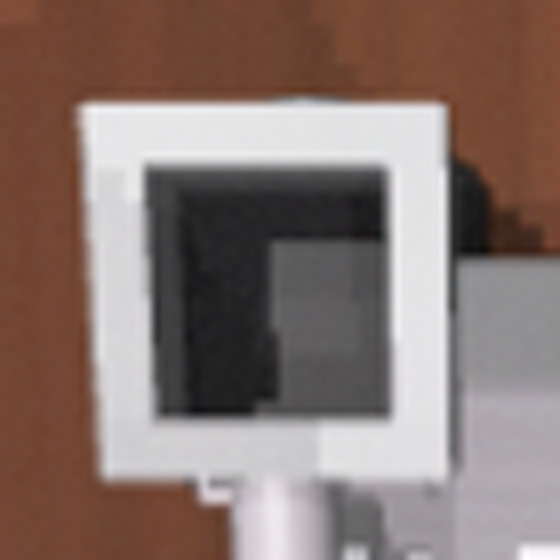

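View pics/w19b.png

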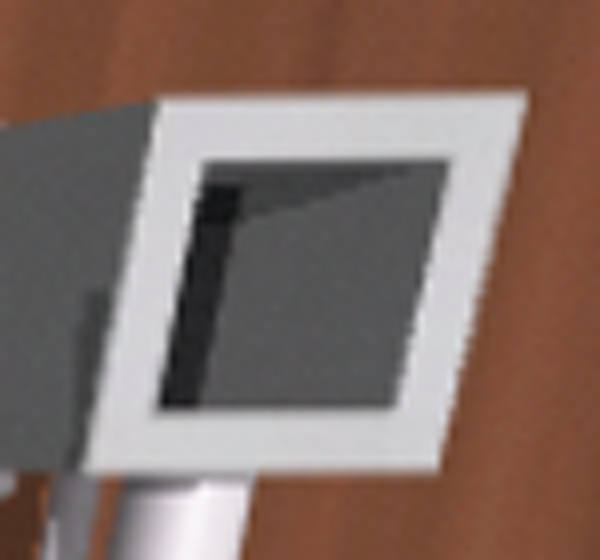

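Run:
```python
from h import *
d=load('w19')
g=lambda P,o:(np.array(P)+.5)/8-.5+np.array(o)
N=onz(d,g([(82,104),(447,104),(449,478),(104,478)],(240,55)),76);F=onz(d,g([(156,97),(527,92),(440,470),(85,472)],(525,55)),76)
print(N,N.mean(0));print(F,F.mean(0))
```

```text
[[375.0795 292.638   76.    ]
 [400.1223 292.6525  76.    ]
 [399.7921 267.845   76.    ]
 [375.1432 267.9111  76.    ]] [387.5343 280.2617  76.    ]
[[537.7692 292.2253  76.    ]
 [563.1759 292.2137  76.    ]
 [563.3016 267.1144  76.    ]
 [537.9121 267.2686  76.    ]] [550.5397 279.7055  76.    ]
```

```bash
python3 -m creep '[[0.004,-0.002,0,0.4,-6,6,0.5],[0.004,-0.002,0,0.4,-6,10,0.5],[0.004,-0.002,0,0.4,-4,14,0.5],[0.004,-0.002,0,0.4,-2,14,0.5],[0.004,0,0,0.4,0,14,0.5],[0,0,0,0,0,8,0.5],[0,0,0,0,0,2,0.5],[0,0,0,0,0,0,0.5]]'
python3 - <<'E'
from h import *
st();p,R=cur();print(p+155*R.as_matrix()[:,2]); need([387,200,225],Rt(np.pi/2,0),1)
snap('wrist','w20')
E
```

```text
clock: 19.47
eef_pos: [389.8, 201.3, 222.8]
tcp_rot: [3.138, -0.002, 1.567]
contact_force: [0.1, 0.5, -0.0]
opening: 0.499
19.4667 [389.8 201.3 222.8] [ 3.138 -0.002  1.567] F [ 0.1  0.5 -0. ] q [ 0.47  0.35  2.16 -0.    0.62  0.48] op 0.499
[390.4058 201.5862  67.8468]
row x 1 [ 0.0038 -0.0019 -0.0041] [-1.3  -2.8  -2.17]
tot turn [ 0.0038 -0.0019 -0.0041] tot shift [-1.3 -2.8 -2.2]
```

View pics/w20.png

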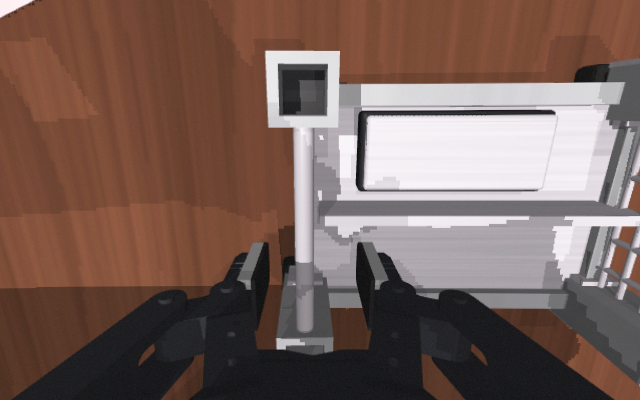

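```bash
python3 -m creep '[[0.003,0,0,0,-2.5,-1,0.6],[0,0,0,0,-1.5,-1,0.8],[0,0,0,0,0,0,0.9],[0,0,0,0,0,0,1],[0,0,0,0,0,0,1],[0,0,0,0,0,0,1],[0,0,0,0,0,0,1]]' 20
python3 - <<'E'
from h import *
st();p,R=cur();print(p+155*R.as_matrix()[:,2])
E
```

```text
clock: 20.1
eef_pos: [386.3, 201.5, 226.9]
tcp_rot: [3.137, -0.003, 1.566]
contact_force: [1.3, -0.2, -6.4]
opening: 0.084
20.1 [386.3 201.5 226.9] [ 3.137 -0.003  1.566] F [ 1.3 -0.2 -6.4] q [0.48 0.34 2.17 0.   0.63 0.48] op 0.084
[386.9887 201.9943  71.9348]
```

```bash
python3 -m creep '[[0.004,0,0,0,-1.2,0,1],[0,0,0,0,-0.5,0,1],[0,0,0,0,0,0,1],[0,0,0,0,0,0,1]]' 20
python3 - <<'E'
from h import *
st();p,R=cur();print(p+155*R.as_matrix()[:,2])
E
```

```text
clock: 20.43
eef_pos: [384.8, 201.5, 226.8]
tcp_rot: [3.141, -0.004, 1.566]
contact_force: [1.5, 0.4, -6.2]
opening: 0.084
20.4333 [384.8 201.5 226.8] [ 3.141 -0.004  1.566] F [ 1.5  0.4 -6.2] q [0.48 0.34 2.17 0.01 0.63 0.48] op 0.084
[384.9259 202.1427  71.8377]
```

```bash
python3 -m creep '[[0,0,0,0,0.8,0,1],[0,0,0,0,0,0,1],[0,0,0,0,0,0,1]]' 20
python3 - <<'E'
from h import *
st();p,R=cur();print(p+155*R.as_matrix()[:,2])
E
```

```text
clock: 20.68
eef_pos: [385.1, 201.4, 226.6]
tcp_rot: [-3.141, -0.003, 1.566]
contact_force: [0.7, -0.1, -5.6]
opening: 0.083
20.6833 [385.1 201.4 226.6] [-3.141 -0.003  1.566] F [ 0.7 -0.1 -5.6] q [0.48 0.34 2.17 0.01 0.63 0.48] op 0.083
[384.9851 201.9081  71.5908]
```

```bash
python3 -m creep '[[0,0,0,0,0,0,0.6],[0,0,0,0,0,0,0.5],[0,0,0,0,0,-6,0.5],[0,0,0,0,0,-20,0.5],[0,0,0,0,0,-25,0.5],[0,0,0,-5,20,-25,0.5],[0,0,0,-15,30,-20,0.5],[0,0,0,-20,30,-10,0.5],[0,0,0,-10,0,0,0.5],[0,0,0,0,0,0,0.5]]'
python3 - <<'E'
from h import *
st()
d=snap('wrist','w21');im=d['color'][:,:,::-1];
E
```

```text
clock: 21.52
eef_pos: [467.4, 149.0, 342.3]
tcp_rot: [3.14, -0.003, 1.569]
contact_force: [-1.4, -0.2, -0.5]
opening: 0.498
21.5167 [467.4 149.  342.3] [ 3.14  -0.003  1.569] F [-1.4 -0.2 -0.5] q [0.3  0.22 1.98 0.   0.94 0.3 ] op 0.498
```

View pics/w21.png

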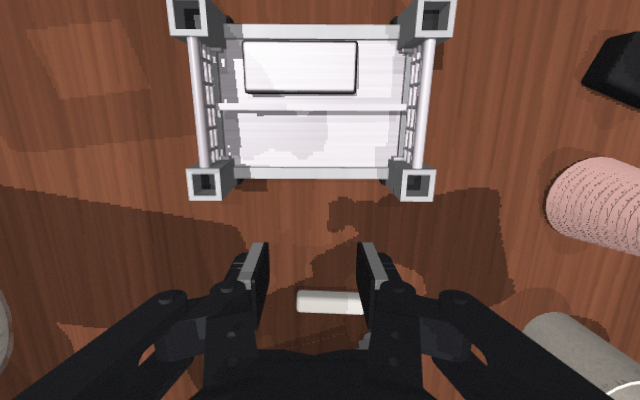

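Run:
```python
from h import *
d=load('w21');im=d['color'][:,:,::-1]
z=lambda x,y:cv2.resize(im[y:y+50,x:x+65],None,fx=6,fy=6,interpolation=cv2.INTER_CUBIC)
cv2.imwrite('pics/w21z.png',np.vstack([np.hstack([z(160,0),z(405,0)]),np.hstack([z(180,155),z(390,155)])]))
```

```text
(no output)
```

View pics/w21z.png

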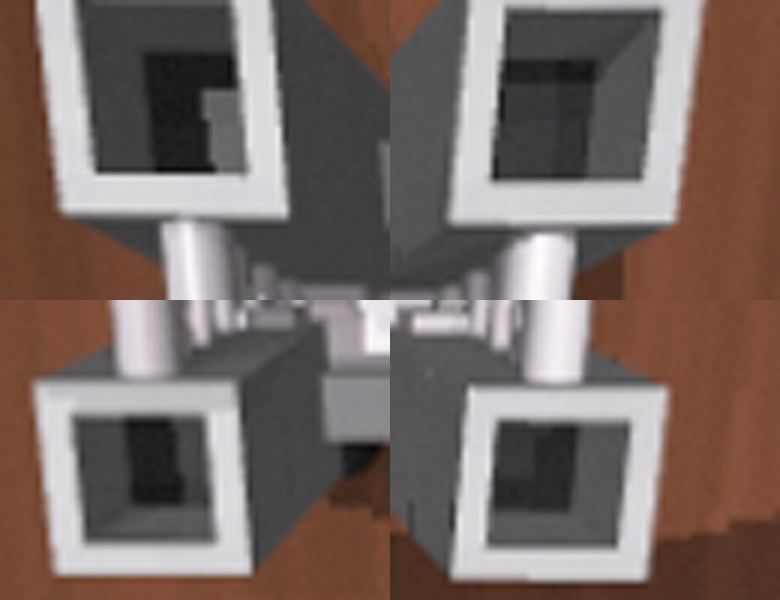

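Run:
```python
from h import *
d=load('w21')
g=lambda P,o:(np.array(P)+.5)/6-.5+np.array(o)
for n,P,o in(('nearL',[(62,212),(288,217)],(160,0)),('farL',[(449-390,223),(677-390,223)],(405,0)),
 ('nearR',[(35,80),(240,80),(250,575-300),(57,575-300)],(180,155)),('farR',[(468-390,85),(667-390,87),(648-390,580-300),(452-390,580-300)],(390,155))):
  N=onz(d,g(P,o),76);print(n,N.round(1).tolist(),N.mean(0).round(1))
need([474.5,-117.7,330],Rt(.324,0),14)
```

```text
nearL [[373.2, 267.8, 76.0], [398.1, 267.4, 76.0]] [385.7 267.6  76. ]
farL [[536.4, 266.8, 76.0], [561.7, 266.7, 76.0]] [549.  266.8  76. ]
nearR [[372.9, 178.2, 76.0], [398.4, 178.2, 76.0], [397.6, 152.7, 76.0], [372.8, 152.7, 76.0]] [385.4 165.4  76. ]
farR [[535.9, 177.4, 76.0], [560.8, 177.1, 76.0], [561.1, 151.9, 76.0], [535.9, 151.9, 76.0]] [548.4 164.6  76. ]
row x 14 [ 0.     -0.0003  0.089 ] [-16.78  11.6    0.87]
tot turn [ 0.0005 -0.0047  1.2454] tot shift [-267.4    7.1   11.6]
```

```bash
python3 -m creep '[[0,0,0.089,-16.8,11.6,0.9,0.5],[0,0,0.089,-16.8,11.6,0.9,0.5],[0,0,0.089,-16.8,11.6,0.9,0.5],[0,0,0.089,-16.8,11.6,0.9,0.5],[0,0,0.089,-16.8,11.6,0.9,0.5],[0,0,0.089,-16.8,11.6,0.9,0.5],[0,0,0.089,-16.8,11.6,0.9,0.5],[0,0,0.089,-16.8,11.6,0.9,0.5],[0,0,0.089,-16.8,11.6,0.9,0.5],[0,0,0.089,-16.8,11.6,0.9,0.5]]'
python3 - <<'E'
from h import *
st();need([474.5,-117.7,330],Rt(.324,0),5)
t=snap('top','t22')
im2=cv2.imread('pics/t22.png');cv2.imwrite('pics/t22z.png',cv2.resize(im2[190:320,210:310],None,fx=5,fy=5,interpolation=cv2.INTER_CUBIC)[:600])
E
```

```text
clock: 22.4
eef_pos: [498.7, -40.7, 327.9]
tcp_rot: [-3.131, 0.003, 0.648]
contact_force: [-0.8, -0.5, 0.4]
opening: 0.501
22.4 [498.7 -40.7 327.9] [-3.131  0.003  0.648] F [-0.8 -0.5  0.4] q [-0.09  0.26  1.97  0.01  0.93  0.83] op 0.501
row x 5 [-0.002   0.0008  0.0648] [-11.88  11.03  -0.47]
tot turn [-0.0099  0.0042  0.3238] tot shift [-65.7  46.8  -2.4]
```

View pics/t22z.png

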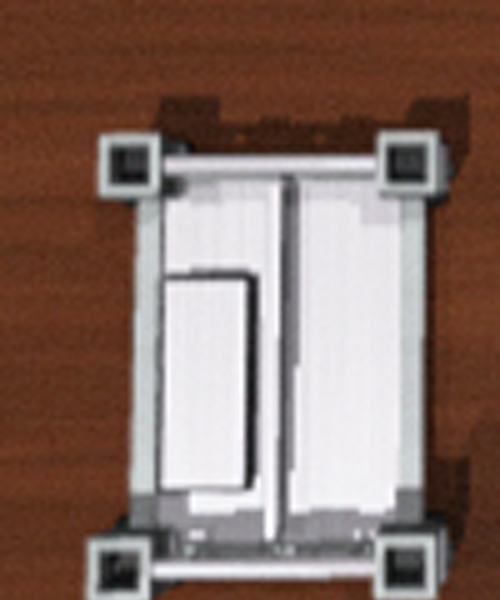

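```bash
python3 -m creep '[[-0.002,0,0.065,-12,11,-0.5,0.5],[-0.002,0,0.065,-12,11,-0.5,0.5],[-0.002,0,0.065,-12,11,-0.5,0.5],[-0.002,0,0.065,-12,11,-0.5,0.5],[-0.002,0,0.064,-12,5,-0.5,0.5],[0,0,0,0,0,0,0.5]]'
python3 - <<'E'
from h import *
st();need([474.5,-117.7,330],Rt(.324,0),5)
d=snap('wrist','w23')
t=load('t22');f=lambda P,o:(np.array(P)+.5)/5-.5+np.array(o)
S=onz(t,f([(129,164),(408,163),(121,571),(406,566)],(210,190)),76);print(S,S.mean(0))
E
```

```text
clock: 22.95
eef_pos: [464.4, -111.8, 326.6]
tcp_rot: [-3.138, 0.014, 0.304]
contact_force: [-0.1, 0.6, -0.2]
opening: 0.502
22.95 [ 464.4 -111.8  326.6] [-3.138  0.014  0.304] F [-0.1  0.6 -0.2] q [-0.24  0.23  2.01 -0.    0.92  1.03] op 0.502
row x 5 [-0.0008  0.0028 -0.0041] [ 1.55  1.75 -0.7 ]
tot turn [-0.0041  0.0139 -0.0204] tot shift [ 7.8  8.7 -3.6]
[[549.8468 278.6739  76.    ]
 [548.8821 163.0773  76.    ]
 [385.9841 278.7911  76.    ]
 [385.8131 164.2795  76.    ]] [467.6315 221.2054  76.    ]
```

View pics/w23.png

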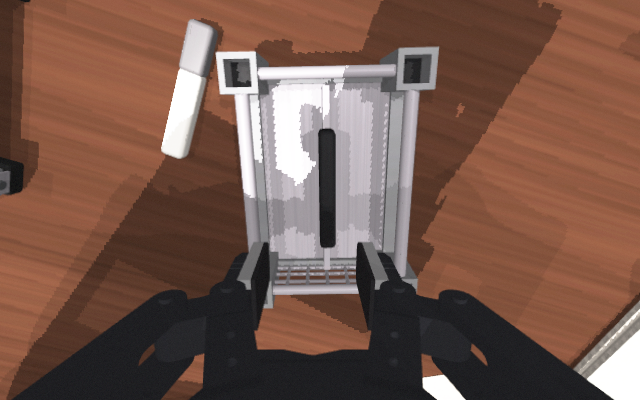

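Run:
```python
from h import *
d=load('w23')
G=onz(d,[(327,131),(327.5,245)],73);print(G,G.mean(0));v=G[0]-G[1];print(np.arctan2(v[1],v[0]),np.linalg.norm(v))
P=onz(d,[(238.5,73),(417.5,68)],76);print(P,np.linalg.norm(P[0]-P[1]));m=P.mean(0);v=P[0]-P[1];yaw=np.arctan2(-v[0],v[1]);print(yaw,m-82.5*np.array([np.cos(yaw),np.sin(yaw),0]))
need([474.5,-117.5,216],Rt(.324,0),8)
```

```text
[[ 516.7204 -103.6094   73.    ]
 [ 435.4    -130.8067   73.    ]] [ 476.0602 -117.2081   73.    ]
0.32275183690869697 85.74793429342263
[[ 534.4323  -37.95     76.    ]
 [ 571.3489 -145.9927   76.    ]] 114.17556845177756
0.3292478170894271 [ 474.822  -118.6462   76.    ]
row x 8 [-0.0005  0.0016 -0.0021] [ 0.98  1.13 13.83]
tot turn [-0.0041  0.013  -0.0171] tot shift [  8.5   9.2 110.5]
```

```bash
python3 -m creep '[[-0.0005,0.0016,-0.002,1.6,1.8,8,0.5],[-0.0005,0.0016,-0.002,1.6,1.8,14,0.5],[-0.0005,0.0016,-0.002,1.6,1.8,16,0.5],[-0.0005,0.0016,-0.002,1.6,1.8,16,0.5],[-0.0005,0.0016,-0.002,1.6,1.8,16,0.5],[-0.0005,0.0016,-0.002,0.5,0.5,16,0.5],[0,0,0,0,0,10,0.5],[0,0,0,0,0,0,0.5]]'
python3 - <<'E'
from h import *
st();need([474.8,-117.9,217],Rt(.325,0),2)
E
```

```text
clock: 23.67
eef_pos: [479.2, -110.0, 223.1]
tcp_rot: [-3.14, -0.001, 0.342]
contact_force: [-0.1, 0.2, -0.2]
opening: 0.501
23.6667 [ 479.2 -110.   223.1] [-3.14  -0.001  0.342] F [-0.1  0.2 -0.2] q [-0.23  0.41  2.05  0.    0.68  1.  ] op 0.501
row x 2 [-0.0009 -0.0004  0.0087] [-3.38  3.01  3.02]
tot turn [-0.0018 -0.0008  0.0175] tot shift [-6.8  6.   6. ]
```

```bash
python3 -m creep '[[0,0,0.009,-3.2,2.8,2.8,0.5],[0,0,0.007,-3,2.6,2.6,0.5],[0,0,0,0,0,0,0.5]]'
python3 - <<'E'
from h import *
st();need([474.8,-117.9,217],Rt(.325,0),1)
snap('wrist','w24')
E
```

```text
clock: 23.92
eef_pos: [475.4, -115.7, 216.4]
tcp_rot: [-3.139, 0.0, 0.33]
contact_force: [0.5, 0.7, 0.3]
opening: 0.503
23.9167 [ 475.4 -115.7  216.4] [-3.139  0.     0.33 ] F [0.5 0.7 0.3] q [-0.24  0.42  2.06  0.    0.66  0.99] op 0.503
row x 1 [-0.0029  0.0004  0.0054] [-1.3   1.84 -0.62]
tot turn [-0.0029  0.0004  0.0054] tot shift [-1.3  1.8 -0.6]
```

View pics/w24.png

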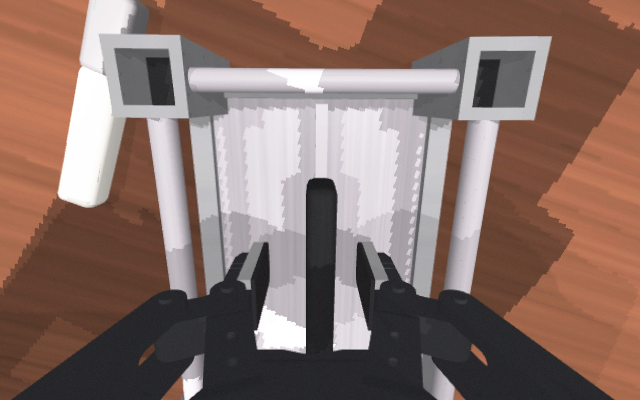

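```bash
python3 -m creep '[[-0.003,0,0.004,-0.8,1.6,0,0.6],[0,0,0,0,0,0,0.8],[0,0,0,0,0,0,1],[0,0,0,0,0,0,1],[0,0,0,0,0,0,1],[0,0,0,0,0,0,1],[0,0,0,0,0,0,1]]' 80
python3 - <<'E'
from h import *
st();snap('wrist','w25')
E
```

```text
clock: 24.55
eef_pos: [475.5, -118.0, 218.3]
tcp_rot: [3.14, -0.002, 0.326]
contact_force: [1.1, -0.3, -2.2]
opening: 0.126
24.55 [ 475.5 -118.   218.3] [ 3.14  -0.002  0.326] F [ 1.1 -0.3 -2.2] q [-0.25  0.42  2.06 -0.    0.66  1.  ] op 0.126
```

View pics/w25.png

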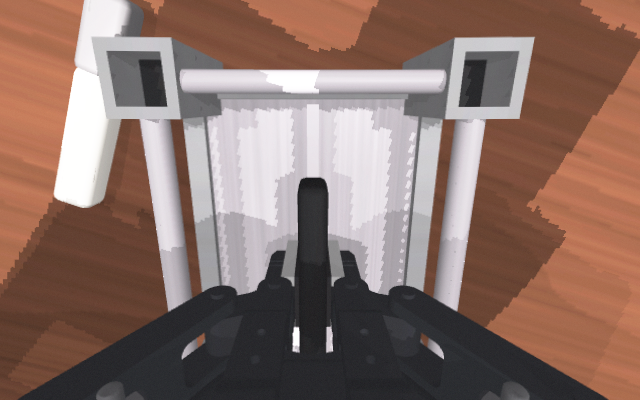

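Run:
```python
from h import *
d=load('w25')
L=onz(d,[(93,38),(171,38),(184,118),(107,118)],76);R=onz(d,[(455,38),(534,38),(521,118),(443,118)],76)
l,r_=L.mean(0),R.mean(0);v=l-r_;yaw=np.arctan2(-v[0],v[1]);m=(l+r_)/2
u=np.array([np.cos(yaw),np.sin(yaw),0]);print(l,r_,np.linalg.norm(v),yaw,'centre',m-82.5*u)
p,Rr=cur();print('off in tool',Rr.inv().apply(m-82.5*u-p))
need(p+[0,0,70],Rr,6)
```

```text
[533.8895 -37.6846  76.    ] [ 570.4036 -145.5369   76.    ] 113.86570724458655 0.32644445806478833 centre [ 474.0035 -118.0666   76.    ]
off in tool [ -1.7966  -0.681  142.2802]
row x 6 [ 0. -0. -0.] [  0.03   0.02 -11.67]
tot turn [0. 0. 0.] tot shift [  0.2   0.1 -70. ]
```

```bash
python3 -m creep '[[0,0,0,0,0,-5,1],[0,0,0,0,0,-14,1],[0,0,0,0,0,-20,1],[0,0,0,0,0,-22,1],[0,0,0,0,0,-22,1],[0,0,0,0,0,-20,1],[0,0,0,0,0,-6,1],[0,0,0,0,0,0,1]]' 80
python3 - <<'E'
from h import *
st();need([468.5,221.1,330],Rt(-.005,0),18)
snap('wrist','w26')
E
```

```text
clock: 25.27
eef_pos: [473.2, -117.2, 330.9]
tcp_rot: [-3.139, 0.004, 0.326]
contact_force: [1.1, -0.5, -5.7]
opening: 0.123
25.2667 [ 473.2 -117.2  330.9] [-3.139  0.004  0.326] F [ 1.1 -0.5 -5.7] q [-0.25  0.23  1.99 -0.    0.92  1.  ] op 0.123
row x 18 [-0.0001  0.0003  0.0184] [  2.93 -18.65   0.07]
tot turn [-0.0017  0.0048  0.3308] tot shift [ 103.9 -322.     1.2]
```

View pics/w26.png

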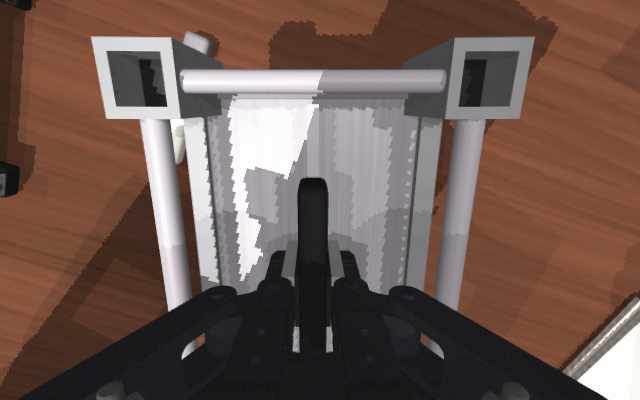

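```bash
python3 -m creep '[[0,0,0.009,1.5,-9,-1,1],[0,0,0.018,2.9,-18.6,-1,1],[0,0,0.018,2.9,-18.6,0,1],[0,0,0.018,2.9,-18.6,0,1],[0,0,0.018,2.9,-18.6,0,1],[0,0,0.018,2.9,-18.6,0,1],[0,0,0.018,2.9,-18.6,0,1],[0,0,0.018,2.9,-18.6,0,1],[0,0,0.018,2.9,-18.6,0,1],[0,0,0.018,2.9,-18.6,0,1]]' 80
python3 - <<'E'
from h import *
st();need([468.5,221.1,325],Rt(-.005,0),8)
E
```

```text
clock: 26.15
eef_pos: [451.1, 64.8, 318.7]
tcp_rot: [-3.138, 0.024, 0.142]
contact_force: [0.3, 0.3, -4.9]
opening: 0.125
26.15 [451.1  64.8 318.7] [-3.138  0.024  0.142] F [ 0.3  0.3 -4.9] q [0.14 0.21 2.06 0.   0.9  1.56] op 0.125
row x 8 [-0.0002  0.0031  0.0184] [  3.67 -19.33  -0.8 ]
tot turn [-0.0017  0.0246  0.147 ] tot shift [  39.1 -152.3   -6.7]
```

```bash
python3 -m creep '[[0,0.003,0.018,3.6,-19,-2,1],[0,0.003,0.018,3.6,-19,-2,1],[0,0.003,0.018,3.6,-19,-2,1],[0,0.003,0.018,3.6,-19,-1,1],[0,0.003,0.018,3.6,-19,0,1],[0,0.003,0.018,3.6,-18,0,1],[0,0.003,0.018,3.6,-12,0,1],[0,0,0.008,2,-6,0,1],[0,0,0,0,0,0,1]]' 80
python3 - <<'E'
from h import *
st();need([468.5,221.1,315],Rt(-.005,0),3)
E
```

```text
clock: 26.9
eef_pos: [462.0, 206.0, 311.1]
tcp_rot: [3.137, 0.023, 0.003]
contact_force: [-0.5, -0.3, -5.7]
opening: 0.125
26.9 [462.  206.  311.1] [3.137 0.023 0.003] F [-0.5 -0.3 -5.7] q [0.41 0.29 1.96 0.01 0.91 1.98] op 0.125
row x 3 [0.0014 0.0076 0.0028] [ 2.15 -5.03 -1.34]
tot turn [0.0042 0.0229 0.0085] tot shift [  6.5 -15.1  -4.1]
```

```bash
python3 -m creep '[[0.002,0.009,0.003,2.5,-5,-3,1],[0.002,0.009,0.003,2.5,-5,-3,1],[0,0.007,0.002,1.5,-4,-2,1],[0,0,0,0,0,0,1]]' 80
python3 - <<'E'
from h import *
st();need([468.5,221.1,315],Rt(-.005,0),1)
E
```

```text
clock: 27.23
eef_pos: [468.3, 219.2, 317.2]
tcp_rot: [3.139, 0.0, -0.005]
contact_force: [1.0, -0.6, -3.9]
opening: 0.129
27.2333 [468.3 219.2 317.2] [ 3.139  0.    -0.005] F [ 1.  -0.6 -3.9] q [ 0.44  0.29  1.94 -0.    0.91  2.01] op 0.129
row x 1 [0.0024 0.0001 0.0001] [ 0.19 -1.92  2.19]
tot turn [0.0024 0.0001 0.0001] tot shift [ 0.2 -1.9  2.2]
```

Now nudge, then look at feet vs sockets from the fixed cameras.

```bash
python3 -m creep '[[0.002,0,0,0.2,-1.8,4,1],[0,0,0,0,0,4,1],[0,0,0,0,0,4,1],[0,0,0,0,0,0,1]]' 80
python3 - <<'E'
from h import *
st();need([468.5,221.1,300],Rt(-.005,0),1)
for n,c in(('top',(190,330,200,320)),('scene',(130,230,250,360))):
    snap(n,n+'27');im=cv2.imread(f'pics/{n}27.png')[c[0]:c[1],c[2]:c[3]];cv2.imwrite(f'pics/{n}27z.png',cv2.resize(im,None,fx=4.2 if n=='top' else 6,fy=4.2 if n=='top' else 6,interpolation=cv2.INTER_CUBIC))
snap('wrist','w27')
E
```

```text
clock: 27.57
eef_pos: [468.6, 220.2, 304.7]
tcp_rot: [-3.142, -0.001, -0.006]
contact_force: [-0.9, -0.4, -5.5]
opening: 0.124
27.5667 [468.6 220.2 304.7] [-3.142 -0.001 -0.006] F [-0.9 -0.4 -5.5] q [ 0.44  0.31  1.95 -0.    0.88  2.01] op 0.124
row x 1 [-0.     -0.001  -0.0005] [-0.08 -0.86  4.66]
tot turn [-0.     -0.001  -0.0005] tot shift [-0.1 -0.9  4.7]
```

View pics/scene27z.png

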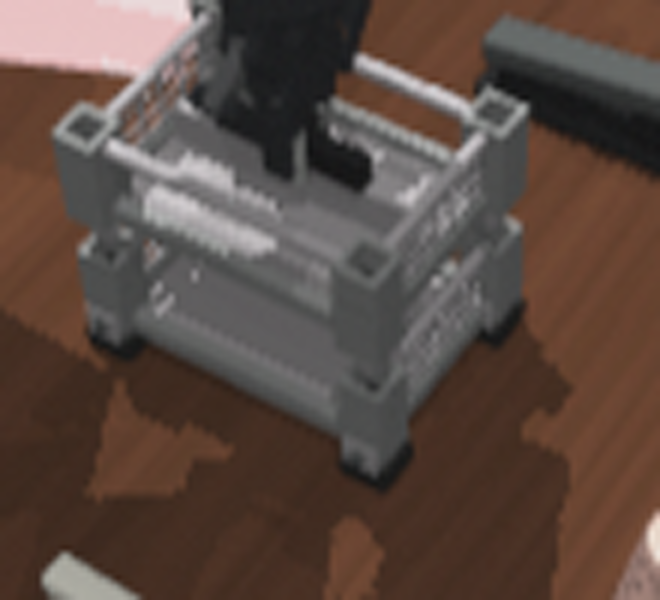

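View pics/top27z.png

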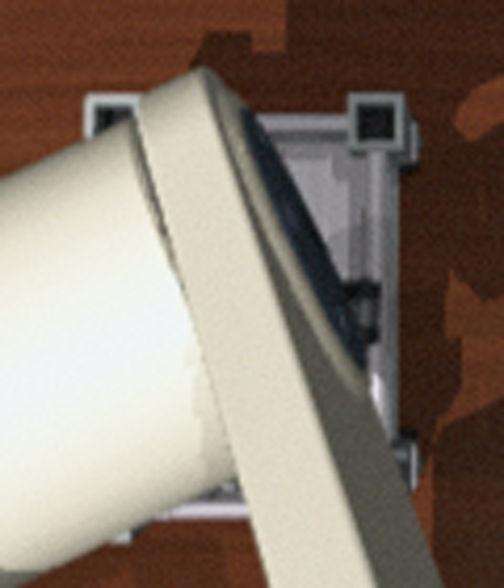

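View pics/w27.png

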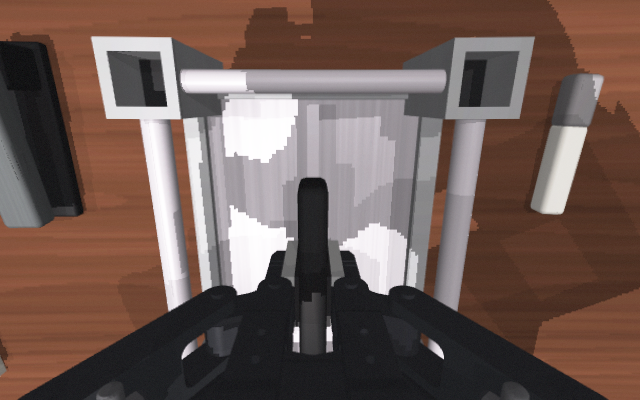

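Run:
```python
from h import *
t=load('top27');f=lambda P:(np.array(P)+.5)/4.2-.5+np.array((200,190))
print(onz(t,f([(376.5,123)]),162.4)+[-82.5,57.5,0])
s=load('scene27');g=lambda P:(np.array(P)+.5)/6-.5+np.array((250,130))
S=onz(s,g([(85,127),(501,108),(369,262)]),162.4);print(S)
c=(S[0]+S[1])/2;print('centre scene',c)
```

```text
[[466.3774 219.822  162.4   ]]
[[382.1903 161.6123 162.4   ]
 [549.6277 280.3041 162.4   ]
 [549.2365 160.5839 162.4   ]]
centre scene [465.909  220.9582 162.4   ]
```

```bash
python3 -m creep '[[0,0,0,0.5,-0.6,2,1],[0,0,0,0.4,-0.4,2,1],[0,0,0,0,0,2,1],[0,0,0,0,0,0,1]]' 80
python3 - <<'E'
from h import *
st();need([469.3,221.1,294],Rt(-.005,0),1)
E
```

```text
clock: 28.05
eef_pos: [470.0, 221.5, 299.2]
tcp_rot: [-3.141, -0.002, -0.006]
contact_force: [0.6, -0.5, -5.6]
opening: 0.124
28.05 [470.  221.5 299.2] [-3.141 -0.002 -0.006] F [ 0.6 -0.5 -5.6] q [ 0.44  0.32  1.95 -0.    0.86  2.01] op 0.124
row x 1 [-0.0007 -0.0025 -0.0006] [-0.74  0.39  5.21]
tot turn [-0.0007 -0.0025 -0.0006] tot shift [-0.7  0.4  5.2]
```

```bash
python3 -m creep '[[0,0,0,-0.5,0.3,1.5,1],[0,0,0,0,0,1.5,1],[0,0,0,0,0,0,1]]' 80
python3 -m creep '[[0,0,0,0,0,1.5,1],[0,0,0,0,0,0,1]]' 
python3 -m creep '[[0,0,0,0,0,1.5,1],[0,0,0,0,0,0,1]]' 
python3 -m creep '[[0,0,0,0,0,1.5,1],[0,0,0,0,0,0,1]]'
```

```text
clock: 28.3
eef_pos: [469.5, 221.2, 295.8]
tcp_rot: [-3.141, -0.002, -0.006]
contact_force: [-0.2, -0.7, -4.5]
opening: 0.124
clock: 28.47
eef_pos: [469.5, 221.2, 294.1]
tcp_rot: [-3.141, -0.002, -0.006]
contact_force: [-0.4, 0.2, -4.8]
opening: 0.123
clock: 28.63
eef_pos: [469.5, 221.2, 292.7]
tcp_rot: [-3.141, -0.003, -0.006]
contact_force: [-1.1, 0.4, -2.6]
opening: 0.123
clock: 28.8
eef_pos: [469.5, 221.3, 291.4]
tcp_rot: [-3.141, -0.003, -0.006]
contact_force: [-0.9, 0.3, -4.5]
opening: 0.122
```

```bash
python3 -m creep '[[0,0,0,0,0,1.5,1],[0,0,0,0,0,0,1]]' 
python3 -m creep '[[0,0,0,0,0,1.5,1],[0,0,0,0,0,0,1]]' 
python3 -m creep '[[0,0,0,0,0,1.5,1],[0,0,0,0,0,0,1]]'
```

```text
clock: 28.97
eef_pos: [469.4, 221.3, 289.7]
tcp_rot: [-3.141, -0.002, -0.006]
contact_force: [-0.4, -0.3, -5.5]
opening: 0.125
clock: 29.13
eef_pos: [469.4, 221.2, 287.8]
tcp_rot: [-3.141, -0.002, -0.006]
contact_force: [0.8, -0.7, -5.6]
opening: 0.128
clock: 29.3
eef_pos: [469.4, 221.2, 285.9]
tcp_rot: [-3.141, -0.002, -0.006]
contact_force: [0.1, -0.3, -5.3]
opening: 0.123
```

Sinking freely into the sockets.

```bash
python3 -m creep '[[0,0,0,0,0,1.5,1],[0,0,0,0,0,1.5,1],[0,0,0,0,0,0,1]]' 
python3 -m creep '[[0,0,0,0,0,1.5,1],[0,0,0,0,0,0,1]]' 
python3 -m creep '[[0,0,0,0,0,1.5,1],[0,0,0,0,0,0,1]]' 
python3 -m creep '[[0,0,0,0,0,1,1],[0,0,0,0,0,0,1]]'
```

```text
clock: 29.55
eef_pos: [469.4, 221.2, 282.6]
tcp_rot: [-3.141, -0.002, -0.006]
contact_force: [0.7, 0.2, -6.4]
opening: 0.128
clock: 29.72
eef_pos: [469.4, 221.2, 280.8]
tcp_rot: [-3.141, -0.002, -0.006]
contact_force: [0.4, 0.5, -5.6]
opening: 0.129
clock: 29.88
eef_pos: [469.4, 221.2, 279.2]
tcp_rot: [-3.141, -0.002, -0.006]
contact_force: [0.4, 0.3, -5.5]
opening: 0.124
clock: 30.05
eef_pos: [469.6, 221.3, 278.4]
tcp_rot: [-3.141, -0.002, -0.006]
contact_force: [-0.5, -0.4, -5.2]
opening: 0.126
```

```bash
python3 -m creep '[[0,0,0,0,0,1,1],[0,0,0,0,0,0,1]]' 
python3 -m creep '[[0,0,0,0,0,1,1],[0,0,0,0,0,0,1]]' 
python3 -m creep '[[0,0,0,0,0,1.5,1],[0,0,0,0,0,0,1]]'
```

```text
clock: 30.22
eef_pos: [469.6, 221.3, 278.5]
tcp_rot: [-3.141, -0.002, -0.006]
contact_force: [-0.5, 0.1, -4.5]
opening: 0.125
clock: 30.38
eef_pos: [469.6, 221.3, 278.4]
tcp_rot: [-3.141, -0.003, -0.006]
contact_force: [-0.1, -0.4, -5.4]
opening: 0.124
clock: 30.55
eef_pos: [469.7, 221.4, 278.5]
tcp_rot: [-3.14, -0.003, -0.006]
contact_force: [0.4, -0.1, -5.1]
opening: 0.126
```

```bash
python3 -m creep '[[0,0,0,0,0,0,0.8],[0,0,0,0,0,0,0.6],[0,0,0,0,0,0,0.5],[0,0,0,0,0,0,0.5],[0,0,0,0,0,-5,0.5],[0,0,0,0,0,-12,0.5],[0,0,0,0,0,-20,0.5],[0,0,0,0,0,-30,0.5],[0,0,0,0,0,-30,0.5],[0,0,0,0,0,-30,0.5]]' 
python3 -m creep '[[0,0,0,0,20,-10,0.5],[0,0,0,0,35,0,0.5],[0,0,0,0,35,0,0.5],[0,0,0,0,35,0,0.5],[0,0,0,0,35,0,0.5],[0,0,0,0,35,0,0.5],[0,0,0,0,30,0,0.5],[0,0,0,0,0,0,0.5]]'
python3 - <<'E'
from h import *
st()
for n,c,k2 in(('top',(190,330,200,320),4.2),('scene',(130,230,250,360),6)):
    snap(n,n+'30');im=cv2.imread(f'pics/{n}30.png')[c[0]:c[1],c[2]:c[3]];cv2.imwrite(f'pics/{n}30z.png',cv2.resize(im,None,fx=k2,fy=k2,interpolation=cv2.INTER_CUBIC))
E
```

```text
clock: 31.38
eef_pos: [468.5, 220.8, 405.2]
tcp_rot: [3.139, 0.005, -0.006]
contact_force: [0.2, 1.1, -0.9]
opening: 0.496
clock: 32.05
eef_pos: [469.3, -10.5, 428.0]
tcp_rot: [-3.138, -0.016, 0.001]
contact_force: [-0.6, 0.6, 0.2]
opening: 0.499
32.05 [469.3 -10.5 428. ] [-3.138 -0.016  0.001] F [-0.6  0.6  0.2] q [-0.03  0.08  1.93  0.    1.12  1.54] op 0.499
```

View pics/scene30z.png

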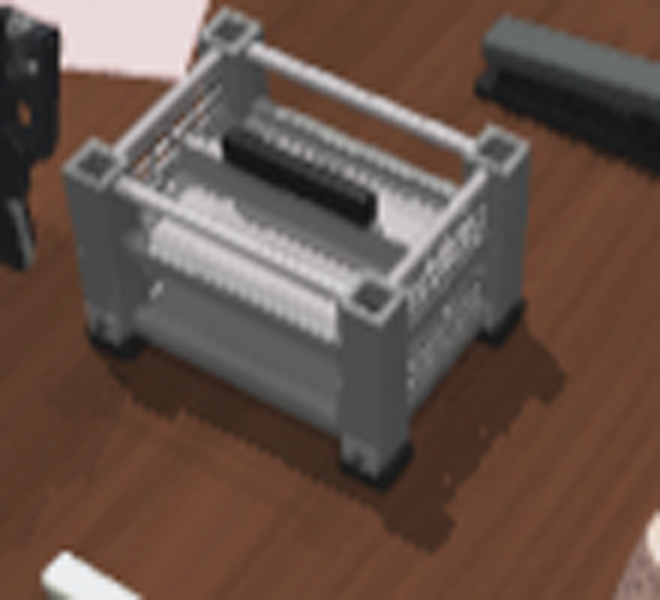

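View pics/top30z.png

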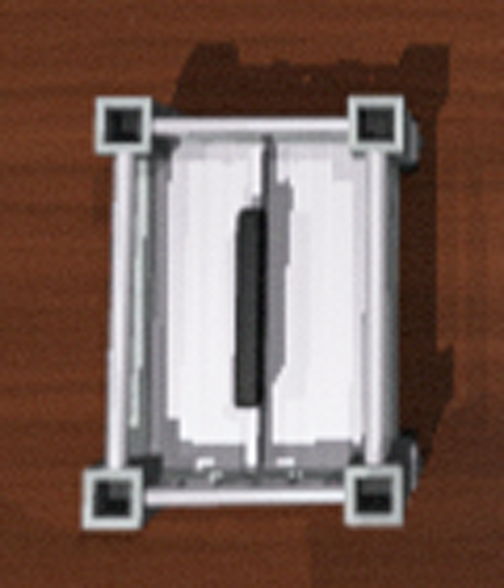

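View pics/top30.png

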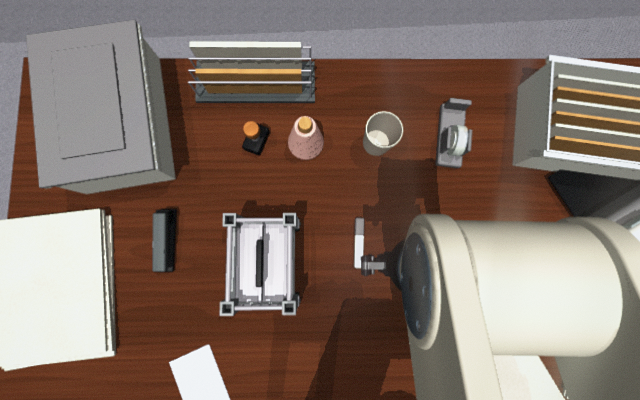

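Run:
```python
from h import *
t=load('top30');s=load('scene30');f=lambda P:[(np.array(P)+.5)/4.2-.5+np.array((200,190))];g=lambda P:[(np.array(P)+.5)/6-.5+np.array((250,130))]
Z=[]
for a,b in(((124,124),(501,148)),((376,124),(373,295)),((113,497),(232,32)),((375,494),(96,163))):
    p,e=tri(t,f(a),s,g(b));print(p.round(1),e.round(1));Z.append(p)
Z=np.array(Z);print(Z.mean(0))
job.sign_off()
```

```text
[551.6 278.4 137.2] 0.4
[549.9 163.4 136.7] 1.7
[386.2 279.7 134.9] 1.9
[385.2 163.7 137. ] 2.9
[468.2298 221.3132 136.4677]
the job is handed in; nothing more can be done
```

The top tray is home in the base tray's sockets, let go, and the job is handed in at about 32 s. `sign_off` reports no verdict, so what follows is my own checking.

**What I did**
- I gripped the upper rail, turned the tray upright in the air, and set it on its four feet on the table. It stood there untouched for about 12 s.
- Both end frames of the base tray leaned inward, about 6 mm at the far end and 2 mm at the near end. I straightened them by gripping their top bars.
- I then took the tray up by its black hand grip and lowered it 1.5 mm at a time. It slid in and stopped at a TCP height of 278.4 mm, against 278.3 mm predicted for home. The force reading changed little beyond the tray's weight on the way down.

**Last checks**
- **Seated:** the four post tops triangulated to 134.9–137.2 mm above the table (136 mm expected). The posts of the two trays run on without a gap in the scene view.
- **Centring:** the top tray centre measured (468.2, 221.3) mm. The base centre, measured before stacking, was about (467.5, 221.2) mm.
- **Bystanders:** none looked moved in the last top view. The ink pad is hidden under the stack; it shifted only with the base.

**Checks that disagreed or fell short**
- Straightening the near frame slid the whole base tray about 2 mm towards the robot, against the 30 mm allowed.
- The camera views differed from each other by 1–2 mm. The base socket spacing read about 163.5 mm after straightening, against 165 mm nominal.
- When the tray first stood on the table, the images gave a tilt of 0.03 rad. I put this down to image noise and went on, because the arm had stopped on contact and the tray looked level in both views.

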